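Change the vials on an indexed imaging slide

ROBOT

A 6-joint arm with a two-finger parallel gripper is mounted at the origin on the work surface. World frame = base frame: x ahead of the robot, y to its left, z up, the work surface at z = 0. Lengths are in m, angles in rad, forces in N, time in s.
With the tool pointing down it reaches from about 0.3 to 0.875 m from the base axis. Payload 6.4 kg.
Tool frame: the origin (TCP) lies at the centre of the arm's flange, where the gripper is bolted on; the fingertips stand 173 mm ahead of it and the grasp point (between the pads) lies ctrl.grip_point_offset ahead of it (ctrl.grip_point_offset is the distance from the TCP to the grasp point, in m); z points along the fingers, y is the direction in which the jaws open and shut (so a half turn about z gives the same grasp; the last joint's range is limited). The gripper opens to 85 mm and grips with 20 to 120 N. Pads are 22 mm wide; open, the fingers measure 114 mm over their backs; the gripper's body (76 mm by 85 mm) begins 54 mm behind the grasp point. The pads swing forward as they close: fully open they stand 13 mm farther back than shut.
Start: joints at [-1.32, 0.181, 1.607, -0, 1.354, -0.206], TCP at [0.254, -0.516, 0.405] pointing down, gripper open.
Joint ranges: [-2.99, 2.99], [-0.89, 2.07], [0.3, 2.58], [-1.14, 4.28], [0, 2.63], [-3.12, 3.12]. Speed limits (rad/s): [2.57, 2.57, 3.01, 3.14, 3.14, 3.14].

INTERFACE

Orientations are given as a unit quaternion [w, x, y, z].
In Python, from bench import ctrl, cams, boxes_of, landmark_of gives the robot as it stands.
- The arm moves only by the shell command python3 -m handwheel 'ROWS'. ROWS is JSON, a list of rows, each an object with "offset": the shift along the tool's x, y, z in m, a list of three; "spin": the turn about the tool's z in degrees; "grip": the opening, from 0 (shut) to 1 (fully open). A call has 1 to 20 rows; each row is the pose to reach, as a shift and turn from the pose commanded when the call began, along the tool's axes at that moment; what a row does not reach only later rows make up. A row lasts 1/8 s, in which the tool goes at most 62.5 mm and 10.7 degrees, less where a joint would pass 70% of its speed; a pose out of reach is approached as far as the arm can. A call with a gripper value outside its range is refused whole. The fingers move at their own pace and stop on an object; the grip force is fixed at half the most. Time passes only in rows, so rows that repeat a pose let the fingers close. It gives the time, the measured TCP pose, the force and the opening at its end, in the units of the state.
- ctrl.get_obs(): the state, without advancing time (a new reading comes with each control period).
- cams.camera(name): name is "scene" or "side" or "wrist"; returns a dict with "color" (384x512x3 uint8, red, green, blue), "camera_matrix" (3x3 intrinsics, pixels), "view" (4x4, takes a point from world to camera coordinates); the wrist camera has in their place "tool_from_camera" (4x4, takes a point from camera to tool coordinates, whose origin is the TCP and whose axes are the flange's). Camera axes: x right, y up, looking along -z (the intrinsics and any distortion apply to the point x, -y, -z); pixel columns grow to the right and rows downward; lengths in m; the calibration is good to about 2 mm. The wrist camera is an equidistant fisheye: a pixel r from the principal point sees the ray r / f radians off the axis. A picture is of the moment at which its call begins: read the wrist's pose just before it. There is no depth.
- ctrl.hand_in(): hands the job in, once; it reports no verdict.
Trained networks look in a picture, given as the dict that the camera call returned (one of the last four; its "shot" number tells which), for a name from the list of things; names that differ only in an ending like _2 or _b are one class to them, and where a whole thing is asked for, a point or a joint stands for the part that bears it (a point fixed in the world has none). Each returns a list of dicts, best first, with "confidence" (0 to 1); they miss things now and then, are a little off and sometimes report something else, mostly with a low value. They report only what shows in the picture. A call takes as long as a camera call. They do not tell look-alikes from the thing itself.
- boxes_of(picture, thing): "uv" ([column, row] in pixels, amid what is visible of it).
- landmark_of(picture, thing): "uv" ([column, row] in pixels: a listed point, or the origin of a listed thing).
The state is a dict: "time_s": time; "q": joint angles; "dq": joint speeds; "joint_efforts": joint torques, N m; "eef_pos": TCP position; "eef_rot": TCP orientation; "wrist_force": force on the tool from outside, world axes, zero at the start; "torque": the same for the moment, N m; "opening": opening from 0.0 (shut) to 1.0 (fully open).
Only numpy, scipy, OpenCV 4.12 (cv2) and the standard library are available. Lean on these libraries where they do the work, as an engineer would, in place of code of your own. Each camera call takes 0.05 s, during which the arm holds its last target.

TASK

Draw the vial carriage out from under the camera head by its red release bar, holding the bar up while it slides and letting it drop into the green-marked loading notch; then put the white-capped vials from the carriage upright into free holes of the blue rack and stand every green-capped vial from the yellow rack in the carriage's pockets. With all of them in place, slide the carriage back the same way until the bar is caught in the orange-marked notch, so that the vials stand under the camera; leave the other things on the bench and the vial already in the blue rack where they are.

Things in the scene. Friction and masses are not known exactly. Their poses are not given: they have to be found in the camera images.
- carriage (a joint): carriage of the imaging slide, on the rail of a white base plate: m, 0 when caught in the orange-marked notch (pockets under the camera head), growing as it is drawn out, 0.240 when caught in the green-marked one (pockets clear of the head); end stops -0.052 and 0.292. Runs freely (about 1 N) only while the release bar is held up
- release_bar (a joint): height of the sprung release bar above its lowest place, m: 0 fully down and caught in a notch, 0.019 or more clears the teeth, 0.030 at its upper stop. Its spring and weight pull it down with about 4.5 N low and 8 N at the top. Let go over a tooth it may rest there, up and not caught
- bar_grip (a point): middle of the red release bar, a level round bar, 14 mm across, 96 mm long, on two thin rods at the carriage's end away from the camera head; 115 mm above the bench (79 mm above the carriage) with the bar down; moves with bar and carriage. y along the rail, the way the carriage is drawn out; the bar lies along x. It can be pinched from above, fingers before and behind it along the rail
- green_notch (a point): loading notch, green mark beside it, second from the outer end of the steel index strip by the rail; 22 mm above the bench; y along the rail, outward. The bar's red-tipped pin lies in it at 0.240. The strip has 9 notches, 40 mm apart (carriage at -0.040, 0, 0.040 .. 0.280), round teeth between; let go within 12 mm of a notch the bar slips in and pulls the carriage true, to about 2 mm
- orange_notch (a point): imaging notch, orange mark beside it, second from the camera-head end of the index strip. The pin lies in it when the carriage is at 0
- camera_head (a point): middle of the underside of the white camera head (90 mm across the rail, 140 mm along it, 55 mm tall), 245 mm above the bench, on a boom from an aluminium column (45 mm square, 330 mm tall) at the end of the slide. Vials under it cannot be reached from above
- pockets_mid (a point): mouth centre of the middle one of the carriage's three pockets, in a row along the rail in a grey block 48 mm wide; the others lie at -50 and +50 mm along this point's y (along the rail, outward), z up; moves with the carriage. Pockets: square, 33 mm wide, 30 mm deep, mouth 70 mm above the bench. A standing vial's middle is 12.5 mm above the mouth
- supply_mid (a point): middle of the top of the loose yellow rack (52 x 148 mm, 36 mm tall, 450 g) in which the new vials come, with three holes like the blue rack's at -46, 0 and +46 mm along this point's y, z up; it may get pushed about the bench
- rack_mid (a point): middle of the top of the blue rack for finished vials (block 50 x 194 mm, 36 mm tall, fixed to the bench), with four holes in a row at -69, -23, +23 and +69 mm along this point's y, z up. Each is square, 33 mm wide, 30 mm deep; a vial standing in it has its middle 12.5 mm above the mouth
- green1_center (a point): new green-capped vial 85 mm tall: clear round body 28 mm across, and a green cap 30 mm across over the top 30 mm; about 70 g; the point is on its axis half-way up (42.5 mm over its foot), z along the axis, up when it stands. May be absent. Starts in the yellow rack
- green2_center (a point): new green-capped vial 85 mm tall: clear round body 28 mm across, and a green cap 30 mm across over the top 30 mm; about 70 g; the point is on its axis half-way up (42.5 mm over its foot), z along the axis, up when it stands. May be absent. Starts in the yellow rack
- green3_center (a point): new green-capped vial 85 mm tall: clear round body 28 mm across, and a green cap 30 mm across over the top 30 mm; about 70 g; the point is on its axis half-way up (42.5 mm over its foot), z along the axis, up when it stands. May be absent. Starts in the yellow rack
- white1_center (a point): white-capped, already photographed vial 85 mm tall: clear round body 28 mm across, and a white cap 30 mm across over the top 30 mm; about 70 g; the point is on its axis half-way up (42.5 mm over its foot), z along the axis, up when it stands. May be absent. Starts in a pocket of the carriage
- white2_center (a point): white-capped, already photographed vial 85 mm tall: clear round body 28 mm across, and a white cap 30 mm across over the top 30 mm; about 70 g; the point is on its axis half-way up (42.5 mm over its foot), z along the axis, up when it stands. May be absent. Starts in a pocket of the carriage
- white3_center (a point): white-capped, already photographed vial 85 mm tall: clear round body 28 mm across, and a white cap 30 mm across over the top 30 mm; about 70 g; the point is on its axis half-way up (42.5 mm over its foot), z along the axis, up when it stands. May be absent. Starts in a pocket of the carriage
- filed1_center (a point): white-capped vial 85 mm tall: clear round body 28 mm across, and a white cap 30 mm across over the top 30 mm; about 70 g; the point is on its axis half-way up (42.5 mm over its foot), z along the axis, up when it stands. May be absent. Already filed in a hole of the blue rack at the start: leave it there
- filed2_center (a point): white-capped vial 85 mm tall: clear round body 28 mm across, and a white cap 30 mm across over the top 30 mm; about 70 g; the point is on its axis half-way up (42.5 mm over its foot), z along the axis, up when it stands. May be absent. Already filed in a hole of the blue rack at the start: leave it there
- tub1: bystander: clear lidded round tub of seedlings, 102 mm across, 55 mm tall; tub2 stands on it; origin at the middle of its underside
- tub2: bystander: the same, on top of tub1; origin at the middle of its underside
- dish: bystander: lidded clear petri dish, 67 mm across, 15 mm tall, between the yellow rack and the tubs; origin at the middle of its underside
- forceps: bystander: steel forceps lying on the bench, 140 mm long, 5 mm tall; origin at the middle of its underside
- tool_jar: bystander: glass jar of tools, 72 mm across, 165 mm tall with the tools, beyond the blue rack; origin at the middle of its underside
Not all that is in view belongs to the job. What is shaped like the part that bears white2_center but purple is not meant. Leave any pink look-alike of the part that bears filed2_center alone.

How it is judged:
By the outcome, as a careful person would: the job done as asked, in the order asked, and still so for the second after the job is handed in, with the robot touching nothing.
Of white1, white2, white3 only 2 to 3 are there at a start; the rules pass over those that are not, and their reading is None.
Of green1, green2, green3 only 2 to 3 are there at a start; the rules pass over those that are not, and their reading is None.
Of filed1, filed2 only 1 to 1 are there at a start; the rules pass over those that are not, and their reading is None.
At some moment in a run one of supply may be knocked a few centimetres aside while the robot is not near it.
Once in a run the grip may slacken for a moment while it holds something.
It also fails if it takes over 210 s, if anything falls off the work surface, if the arm or the gripper's body presses on something with over 40 N, if the wrist force passes 120 N, or if a joint passes its speed limit or range.

## Working session

There is one attempt and no reset: what is moved stays moved. The work goes in short steps, Python scripts to look and compute and a shell command to move; the robot and the scene stay as the last step left them, time stands still between calls to the robot, and variables do not carry over. Pictures are saved under pics/ and viewed, and the job is handed in when it is done.

```bash
ls; mkdir -p pics; python3 - <<'E'
from bench import ctrl, cams, boxes_of, landmark_of
import cv2, numpy as np
print(ctrl.get_obs()); print(ctrl.grip_point_offset)
for n in ["scene","side","wrist"]:
    p=cams.camera(n); cv2.imwrite(f"pics/{n}0.png",cv2.cvtColor(p["color"],cv2.COLOR_RGB2BGR))
    print(n,p["camera_matrix"],p.get("view"),p.get("tool_from_camera"),[k for k in p])
E
```

```text
pics
{'time_s': 0.0, 'q': array([-1.32026948e+00,  1.81537459e-01,  1.60803741e+00, -1.41094982e-06,
        1.35381017e+00, -2.06306386e-01]), 'dq': array([-0.00090655, -0.00070655,  0.00070638, -0.00029474, -0.00061218,
        0.00088427]), 'joint_efforts': array([-8.50841916e-04, -4.44869006e+01, -3.51337552e+01, -3.89834213e-04,
        9.13171767e-03,  2.68757091e-06]), 'eef_pos': array([ 0.2535821 , -0.51576659,  0.40377169]), 'eef_rot': array([-8.95961142e-04,  9.74025724e-01,  2.26435610e-01, -2.05021018e-05]), 'wrist_force': array([-0.04696295, -0.08599935, -0.26413527]), 'torque': array([ 0.02548219,  0.02532795, -0.00817185]), 'opening': 0.9981515698369924}
0.1547
scene [[356.5641396    0.         250.87171393]
 [  0.         356.5641396  190.79453141]
 [  0.           0.           1.        ]] [[-0.09125633  0.99572449  0.01431835  0.04871872]
 [-0.51194688 -0.05924211  0.85697186  0.124441  ]
 [ 0.85415612  0.07087387  0.51516427 -1.36127526]
 [ 0.          0.          0.          1.        ]] None ['color', 'camera_matrix', 'view', 'shot']
side [[393.32279849   0.         254.29637442]
 [  0.         393.32279849 186.59216879]
 [  0.           0.           1.        ]] [[-0.97042681 -0.24049063 -0.02088212  0.51021571]
 [ 0.14182927 -0.63802633  0.75684005 -0.18584183]
 [-0.19533629  0.73149618  0.65326647 -0.88778684]
 [ 0.          0.          0.          1.        ]] None ['color', 'camera_matrix', 'view', 'shot']
wrist [[297.31863964   0.         261.22110659]
 [  0.         297.31863964 195.23491496]
 [  0.           0.           1.        ]] None [[ 6.57582546e-05  9.52775125e-01  3.03676730e-01  7.72858424e-02]
 [ 9.99999990e-01 -2.36203118e-05 -1.42432409e-04  3.63624230e-05]
 [-1.28533118e-04  3.03676737e-01 -9.52775117e-01  2.92406813e-02]
 [ 0.00000000e+00  0.00000000e+00  0.00000000e+00  1.00000000e+00]] ['color', 'camera_matrix', 'tool_from_camera', 'shot']
```

View pics/scene0.png

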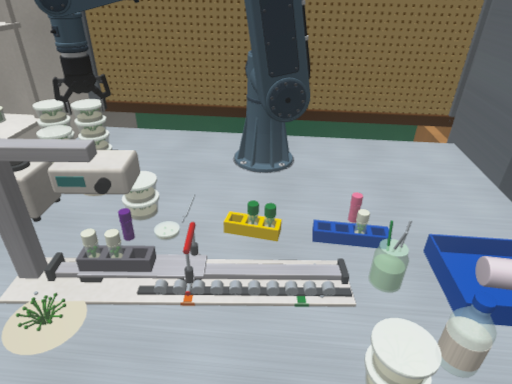

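View pics/side0.png

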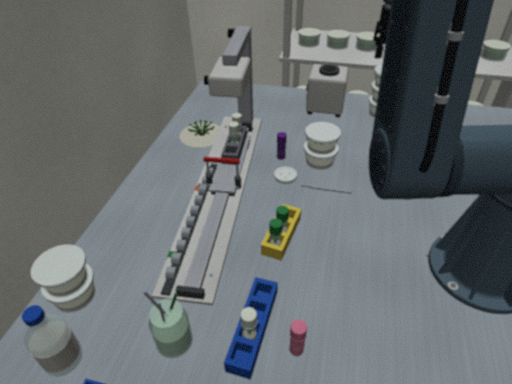

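View pics/wrist0.png

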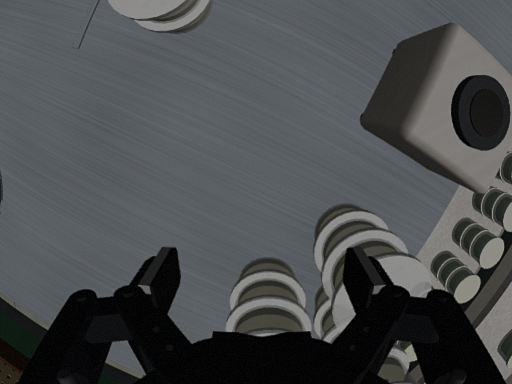

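Scene picture: the carriage with the two white caps is at (115,250), the red bar at (190,238) and the notch strip at (160–330,290). The yellow rack with two green caps is at (253,222), and the blue rack with one filed vial is at (350,232). The purple look-alike is at (126,225) and the pink one at (356,207).

```bash
cat > h.py <<'E'
from bench import ctrl, cams, boxes_of, landmark_of
import cv2, numpy as np
from scipy.spatial.transform import Rotation as R
from scipy.optimize import least_squares
GO=ctrl.grip_point_offset
def save(p,name,crop=None,scale=1):
    im=cv2.cvtColor(p["color"],cv2.COLOR_RGB2BGR)
    if crop: u0,v0,u1,v1=crop; im=im[v0:v1,u0:u1]
    if scale!=1: im=cv2.resize(im,None,fx=scale,fy=scale,interpolation=cv2.INTER_CUBIC)
    cv2.imwrite("pics/"+name+".png",im)
def pose(o=None):
    o=o or ctrl.get_obs(); w,x,y,z=o["eef_rot"]
    return np.array(o["eef_pos"]),R.from_quat([x,y,z,w]).as_matrix()
def ray(p,uv,tp=None):
    K=p["camera_matrix"]; a=(uv[0]-K[0,2])/K[0,0]; b=(uv[1]-K[1,2])/K[1,1]
    if "view" in p:
        V=p["view"]; d=np.array([a,-b,-1.]); Rt=V[:3,:3].T
        return -Rt@V[:3,3], Rt@d/np.linalg.norm(d)
    th=np.hypot(a,b); s=np.sin(th)/th if th>1e-9 else 1
    d=np.array([a*s,-b*s,-np.cos(th)]); T=p["tool_from_camera"]; pos,Rm=tp
    return pos+Rm@T[:3,3], Rm@(T[:3,:3]@d)
def onz(p,uv,z,tp=None):
    o,d=ray(p,uv,tp); return o+d*(z-o[2])/d[2]
def tri(rays):
    A=np.zeros((3,3));b=np.zeros(3)
    for o,d in rays:
        P=np.eye(3)-np.outer(d,d);A+=P;b+=P@o
    x=np.linalg.solve(A,b)
    return x,[np.linalg.norm((np.eye(3)-np.outer(d,d))@(x-o)) for o,d in rays]
def proj(p,X,tp=None):
    K=p["camera_matrix"]; X=np.asarray(X,float)
    if "view" in p:
        c=p["view"][:3,:3]@X+p["view"][:3,3]
        return np.array([K[0,2]+K[0,0]*c[0]/-c[2],K[1,2]-K[1,1]*c[1]/-c[2]])
    pos,Rm=tp;T=p["tool_from_camera"]; c=T[:3,:3].T@(Rm.T@(X-pos)-T[:3,3])
    r=np.hypot(c[0],c[1]);th=np.arctan2(r,-c[2])
    return np.array([K[0,2]+K[0,0]*th*c[0]/r,K[1,2]-K[1,1]*th*c[1]/r])
def shot(n):
    tp=pose(); return cams.camera(n),tp
def move_to(gp,yaw_deg=None):
    """offset in tool axes for grasp point gp (world) assuming tool orientation kept; spin to have tool y at yaw"""
    pos,Rm=pose(); g=pos+Rm[:,2]*GO
    off=Rm.T@(np.array(gp)-g)
    print("offset",off.round(4),"tool x",Rm[:,0].round(3),"tool y",Rm[:,1].round(3),"z",Rm[:,2].round(3),"grasp",g.round(4))
    if yaw_deg is not None:
        t=Rm.T@np.array([np.cos(np.radians(yaw_deg)),np.sin(np.radians(yaw_deg)),0])
        s=np.degrees(np.arctan2(t[1],t[0]))-90; s=(s+90)%180-90
        print("spin",round(s,2))
E
python3 - <<'E'
from h import *
names=["bar_grip","green_notch","orange_notch","camera_head","pockets_mid","supply_mid","rack_mid","green1_center","white1_center","filed1_center","tub1","dish","forceps","tool_jar"]
ps={n:shot(n)[0] for n in ["scene","side"]}
for t in names:
    r={n:landmark_of(ps[n],t) for n in ps}
    for n in ps: print(t,n,[(np.round(d["uv"],1).tolist(),round(d["confidence"],2)) for d in r[n][:6]])
    if all(r.values()):
        x,e=tri([ray(ps[n],r[n][0]["uv"]) for n in ps]); print("   ->",x.round(4),np.round(e,4))
E
```

```text
bar_grip scene [([191.4, 237.0], 0.91), ([190.7, 283.1], 0.41), ([349.9, 228.1], 0.38)]
bar_grip side [([218.4, 159.5], 0.55)]
   -> [ 0.6481 -0.1172  0.1191] [0.0007 0.0007]
green_notch scene [([300.8, 290.6], 0.8), ([144.5, 210.5], 0.59)]
green_notch side [([180.0, 249.7], 0.9)]
   -> [0.6772 0.1181 0.0203] [0.0028 0.0028]
orange_notch scene [([191.3, 283.9], 0.59)]
orange_notch side [([203.4, 183.2], 0.84), ([284.9, 178.7], 0.23)]
   -> [ 0.6974 -0.1123  0.0329] [0.0003 0.0003]
camera_head scene [([101.7, 183.6], 0.73)]
camera_head side [([231.4, 84.7], 0.94), ([280.6, 226.4], 0.2)]
   -> [ 0.6556 -0.2854  0.2446] [0.0015 0.0015]
pockets_mid scene [([115.3, 251.0], 0.6)]
pockets_mid side [([236.6, 140.0], 0.62)]
   -> [ 0.6508 -0.2916  0.0655] [0.0019 0.0019]
supply_mid scene [([253.8, 219.1], 0.73)]
supply_mid side [([281.7, 225.5], 0.69)]
   -> [0.4558 0.0009 0.0379] [0.0012 0.0012]
rack_mid scene [([348.5, 227.5], 0.72)]
rack_mid side [([254.8, 317.4], 0.68), ([232.2, 87.1], 0.64)]
   -> [0.4605 0.251  0.0337] [0.002 0.002]
green1_center scene [([273.1, 217.7], 0.6)]
green1_cen
[... 189 characters left out ...]
]
   -> [ 0.6603 -0.3337  0.0742] [0.0036 0.0036]
filed1_center scene []
filed1_center side []
tub1 scene [([144.3, 211.0], 0.91), ([139.9, 195.3], 0.76), ([93.4, 250.3], 0.24)]
tub1 side [([320.4, 145.4], 0.84), ([319.2, 160.0], 0.74), ([280.0, 223.0], 0.49)]
   -> [ 0.4102 -0.3289  0.0305] [0.021 0.021]
dish scene [([165.4, 232.6], 0.61)]
dish side [([283.6, 176.1], 0.75)]
   -> [ 0.4937 -0.2323  0.0007] [0.0024 0.0024]
forceps scene [([188.8, 208.4], 0.59)]
forceps side [([328.9, 191.3], 0.7)]
   -> [ 0.3583 -0.2029 -0.0085] [0.0015 0.0015]
tool_jar scene [([380.7, 279.6], 0.69), ([351.5, 229.2], 0.38)]
tool_jar side [([173.0, 340.8], 0.66)]
   -> [ 0.6092  0.3128 -0.0024] [0.0064 0.0064]
```

```bash
python3 - <<'E'
from h import *
move_to([0.50,-0.06,0.30],-90)
p=cams.camera("scene"); save(p,"sc1",(0,150,400,330),2)
E
```

```text
offset [ 0.4223 -0.3006 -0.05  ] tool x [0.897 0.441 0.   ] tool y [ 0.441 -0.897 -0.   ] z [-0.  0. -1.] grasp [ 0.2536 -0.5161  0.25  ]
spin 26.17
```

View pics/sc1.png

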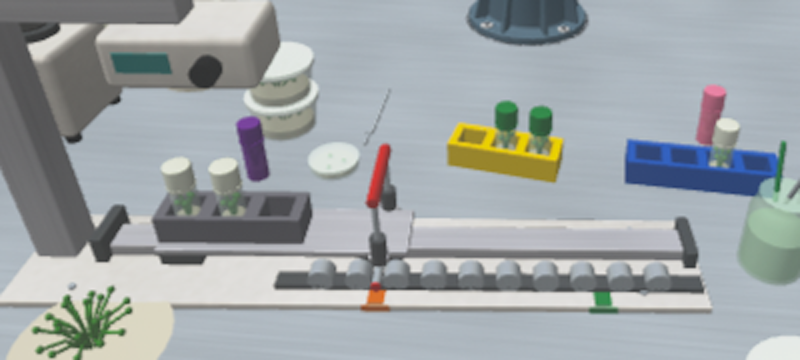

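Crop: the only red bar is at scene (190,238). White caps to move are at (90,240) and (113,240). The filed white cap at (363,215) stays. Purple (126,222) and pink (356,207) are decoys. The green caps are at (253,210) and (270,213).

```bash
python3 -m handwheel '[{"offset":[0.422,-0.30,-0.05],"spin":26.2,"grip":1},{"offset":[0.422,-0.30,-0.05],"spin":26.2,"grip":1},{"offset":[0.422,-0.30,-0.05],"spin":26.2,"grip":1},{"offset":[0.422,-0.30,-0.05],"spin":26.2,"grip":1},{"offset":[0.422,-0.30,-0.05],"spin":26.2,"grip":1},{"offset":[0.422,-0.30,-0.05],"spin":26.2,"grip":1},{"offset":[0.422,-0.30,-0.05],"spin":26.2,"grip":1},{"offset":[0.422,-0.30,-0.05],"spin":26.2,"grip":1},{"offset":[0.422,-0.30,-0.05],"spin":26.2,"grip":1},{"offset":[0.422,-0.30,-0.05],"spin":26.2,"grip":1},{"offset":[0.422,-0.30,-0.05],"spin":26.2,"grip":1},{"offset":[0.422,-0.30,-0.05],"spin":26.2,"grip":1}]'
python3 - <<'E'
from h import *
p,tp=shot("wrist"); save(p,"w1",None,1.5)
print(tp[0].round(4))
for t in ["bar_grip","green_notch","orange_notch","pockets_mid","supply_mid","rack_mid","green1_center","white1_center"]:
    r=landmark_of(p,t)
    zz={"bar_grip":.115,"green_notch":.022,"orange_notch":.022,"pockets_mid":.07,"supply_mid":.036,"rack_mid":.036,"green1_center":.0485,"white1_center":.0825}[t]
    print(t,[(np.round(d["uv"],1).tolist(),round(d["confidence"],2),onz(p,d["uv"],zz,tp).round(4).tolist()) for d in r[:4]])
E
```

```text
time_s: 3.2
eef_pos: [0.4997, -0.0617, 0.4545]
eef_rot: [0.0, 1.0, -0.001, -0.0]
wrist_force: [-0.3, -0.3, 1.3]
opening: 0.997
[ 0.4997 -0.0617  0.4545]
bar_grip [([323.4, 45.5], 0.81, [0.6404, -0.1266, 0.115])]
green_notch [([134.4, 44.7], 0.66, [0.6713, 0.1161, 0.022])]
orange_notch [([302.1, 18.3], 0.55, [0.6972, -0.1173, 0.022])]
pockets_mid [([435.7, 56.0], 0.8, [0.6554, -0.2919, 0.07])]
supply_mid [([223.2, 198.6], 0.98, [0.4481, -0.0093, 0.036])]
rack_mid [([64.5, 191.5], 0.88, [0.4599, 0.2545, 0.036])]
green1_center [([183.5, 197.0], 0.79, [0.4546, 0.044, 0.0485])]
white1_center [([467.8, 58.6], 0.95, [0.6592, -0.3391, 0.0825])]
```

View pics/w1.png

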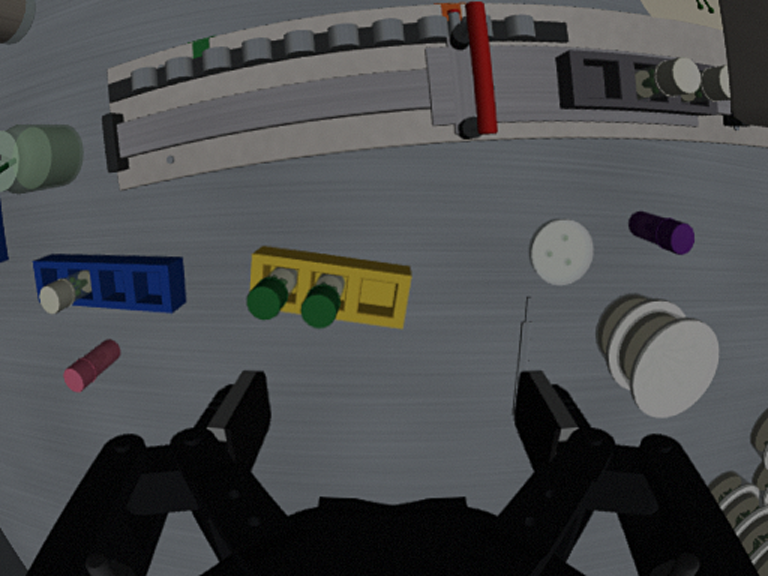

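```bash
python3 - <<'E'
from h import *
p,tp=shot("wrist")
im=p["color"]
def big(c,n,s=3,p=p): save(p,n,c,s)
big((60,0,320,140),"w1a"); big((260,0,512,140),"w1b")
for n,uvs in {"near plate edge z.01":[(80,126),(200,108),(300,96),(400,93),(500,97)],"strip lower edge z.012":[(73,67),(378,28)],"carr rail edge":[(80,102),(286,82)]}.items():
    for uv in uvs: print(n,uv,onz(p,uv,.012,tp).round(4))
b=[onz(p,uv,.115,tp) for uv in [(317,3),(326,86)]]; print(b, (b[0]+b[1])/2)
s=cams.camera("scene")
for uv in [(355.5,304.5),(140,304.5),(0,304)]: print("scene far edge",onz(s,uv,0.0).round(4))
for uv in [(350,263),(204,261)]: print("rail",onz(s,uv,0.03).round(4))
E
```

```text
near plate edge z.01 (80, 126) [0.5601 0.2237 0.012 ]
near plate edge z.01 (200, 108) [0.573  0.0239 0.012 ]
near plate edge z.01 (300, 96) [ 0.5886 -0.1145  0.012 ]
near plate edge z.01 (400, 93) [ 0.603  -0.2649  0.012 ]
near plate edge z.01 (500, 97) [ 0.6245 -0.4762  0.012 ]
strip lower edge z.012 (73, 67) [0.6562 0.2329 0.012 ]
strip lower edge z.012 (378, 28) [ 0.6975 -0.2289  0.012 ]
carr rail edge (80, 102) [0.5981 0.2206 0.012 ]
carr rail edge (286, 82) [ 0.6077 -0.095   0.012 ]
[array([ 0.68902508, -0.11944333,  0.115     ]), array([ 0.59748276, -0.12843567,  0.115     ])] [ 0.64325392 -0.1239395   0.115     ]
scene far edge [0.6874 0.2373 0.    ]
scene far edge [ 0.7346 -0.2155  0.    ]
scene far edge [ 0.7635 -0.5053  0.    ]
rail [0.5919 0.2348 0.03  ]
rail [ 0.6212 -0.101   0.03  ]
```

View pics/w1b.png

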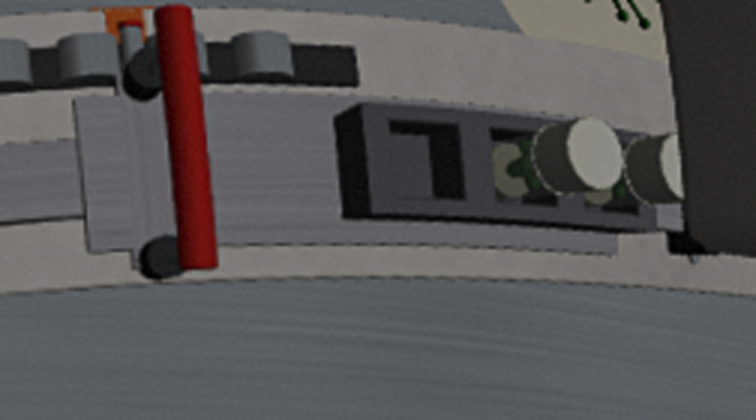

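```bash
python3 - <<'E'
from h import *
move_to([0.645,-0.12,0.22],-84.5)
E
```

```text
offset [0.145  0.0593 0.08  ] tool x [ 1. -0.  0.] tool y [-0. -1. -0.] z [ 0.  0. -1.] grasp [ 0.5    -0.0607  0.3   ]
spin -5.53
```

```bash
python3 -m handwheel '[{"offset":[0.145,0.059,0.08],"spin":-5.5,"grip":1},{"offset":[0.145,0.059,0.08],"spin":-5.5,"grip":1},{"offset":[0.145,0.059,0.08],"spin":-5.5,"grip":1},{"offset":[0.145,0.059,0.08],"spin":-5.5,"grip":1},{"offset":[0.145,0.059,0.08],"spin":-5.5,"grip":1},{"offset":[0.145,0.059,0.08],"spin":-5.5,"grip":1}]'
python3 - <<'E'
from h import *
p,tp=shot("wrist"); save(p,"w2",None,1.5)
for n in ["wrist","scene","side"]:
    q,t=shot(n)
    r=landmark_of(q,"bar_grip"); print(n,[(np.round(d["uv"],1).tolist(),round(d["confidence"],2),onz(q,d["uv"],.115,t).round(4).tolist()) for d in r[:4]])
E
```

```text
time_s: 4.5
eef_pos: [0.6446, -0.1193, 0.3766]
eef_rot: [0.0, 0.999, 0.048, 0.001]
wrist_force: [-0.5, -0.5, 0.0]
opening: 0.999
wrist [([266.9, 205.0], 0.89, [0.6405, -0.125, 0.115])]
scene [([192.0, 235.6], 0.72, [0.6374, -0.1192, 0.115])]
side [([217.0, 155.9], 0.79, [0.6586, -0.1357, 0.115]), ([322.2, 162.2], 0.29, [0.385, -0.1675, 0.115])]
```

View pics/w2.png

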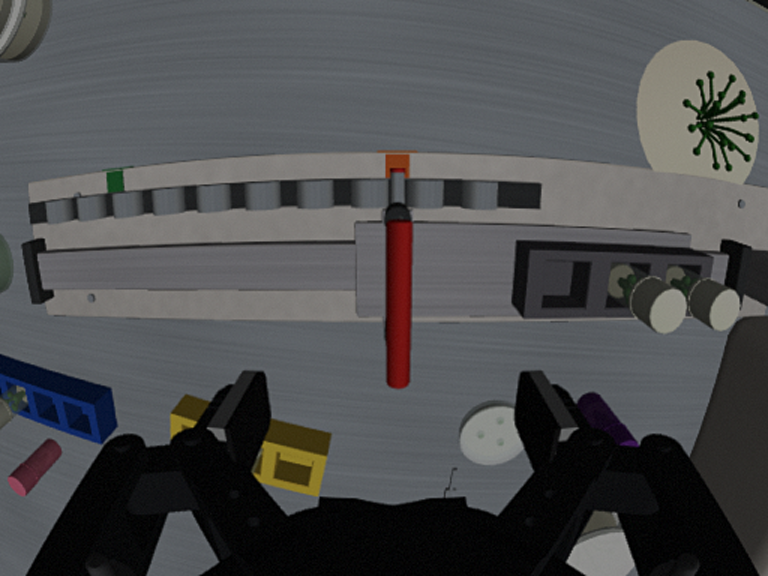

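```bash
python3 - <<'E'
from h import *
p,tp=shot("wrist")
b=[onz(p,np.array(uv)/1.5,.115,tp) for uv in [(400,216),(398,387)]]; m=(b[0]+b[1])/2; print(b,m,np.linalg.norm(b[0]-b[1]))
move_to(np.r_[m[:2],0.115],None)
E
```

```text
[array([ 0.69093646, -0.11978466,  0.115     ]), array([ 0.59081881, -0.12879441,  0.115     ])] [ 0.64087763 -0.12428953  0.115     ] 0.10052223015032949
offset [-0.0046  0.0041  0.1055] tool x [0.995 0.095 0.001] tool y [ 0.095 -0.995  0.   ] z [ 0.001 -0.    -1.   ] grasp [ 0.645  -0.1197  0.2205]
```

```bash
python3 -m handwheel '[{"offset":[-0.004,0.004,0.06],"spin":0,"grip":1},{"offset":[-0.004,0.004,0.106],"spin":0,"grip":1},{"offset":[-0.004,0.004,0.106],"spin":0,"grip":1},{"offset":[-0.004,0.004,0.106],"spin":0,"grip":0},{"offset":[-0.004,0.004,0.106],"spin":0,"grip":0},{"offset":[-0.004,0.004,0.106],"spin":0,"grip":0},{"offset":[-0.004,0.004,0.106],"spin":0,"grip":0},{"offset":[-0.004,0.004,0.106],"spin":0,"grip":0},{"offset":[-0.004,0.004,0.106],"spin":0,"grip":0},{"offset":[-0.004,0.004,0.106],"spin":0,"grip":0},{"offset":[-0.004,0.004,0.106],"spin":0,"grip":0}]'
python3 - <<'E'
from h import *
p,tp=shot("wrist"); save(p,"w3",(100,60,420,384),2)
E
```

```text
time_s: 6.28
eef_pos: [0.6418, -0.1243, 0.27]
eef_rot: [0.0, 0.999, 0.048, 0.001]
wrist_force: [-1.3, 0.0, 6.3]
opening: 0.146
```

View pics/w3.png

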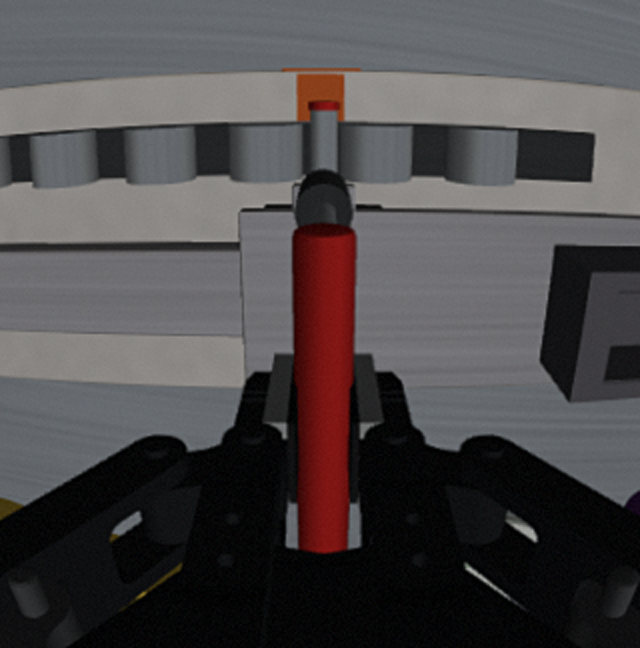

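The bar is held between the pads and the opening reads 0.146. Next I lift it.

```bash
python3 -m handwheel '[{"offset":[0,0,-0.012],"spin":0,"grip":0},{"offset":[0,0,-0.024],"spin":0,"grip":0},{"offset":[0,0,-0.025],"spin":0,"grip":0},{"offset":[0,0,-0.025],"spin":0,"grip":0}]'
python3 - <<'E'
from h import *
p,tp=shot("wrist"); save(p,"w4",(100,60,420,384),2)
s,_=shot("side"); save(s,"s4",(150,50,300,300),3)
E
```

```text
time_s: 6.82
eef_pos: [0.6416, -0.124, 0.2928]
eef_rot: [-0.0, 0.999, 0.048, 0.0]
wrist_force: [6.1, 0.4, -7.7]
opening: 0.142
```

View pics/w4.png

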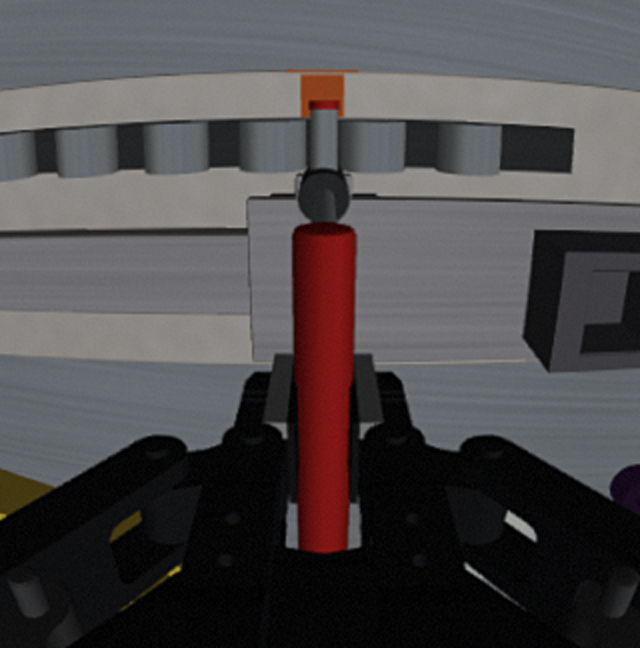

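```bash
python3 -m handwheel '[{"offset":[0,-0.01,0],"spin":0,"grip":0},{"offset":[0,-0.03,0],"spin":0,"grip":0},{"offset":[0,-0.05,0],"spin":0,"grip":0},{"offset":[0,-0.07,0],"spin":0,"grip":0},{"offset":[0,-0.09,0],"spin":0,"grip":0},{"offset":[0,-0.10,0],"spin":0,"grip":0},{"offset":[0,-0.10,0],"spin":0,"grip":0}]'
python3 - <<'E'
from h import *
p,tp=shot("wrist"); save(p,"w5",(100,60,420,384),2)
E
```

```text
time_s: 7.8
eef_pos: [0.6322, -0.0234, 0.2929]
eef_rot: [-0.0, 0.999, 0.048, 0.001]
wrist_force: [5.7, 1.0, -7.3]
opening: 0.142
```

View pics/w5.png

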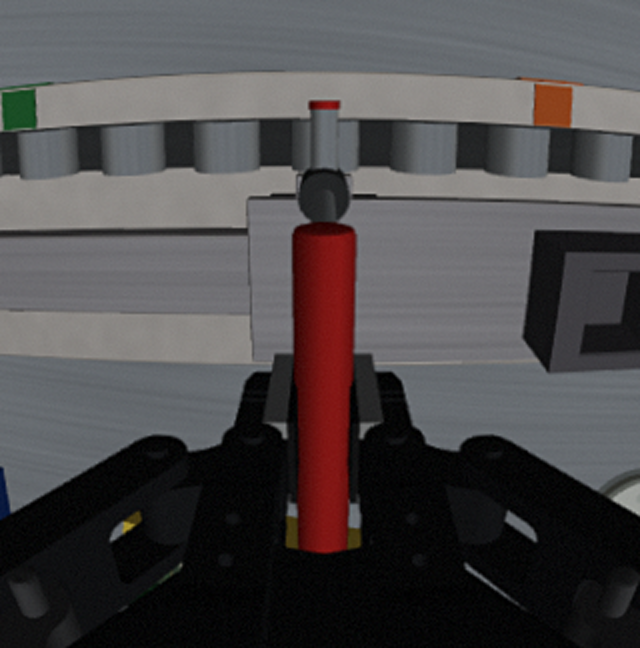

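The carriage is following, with the pin over a tooth midway between the orange and green marks. Next I draw it the other 140 mm.

```bash
python3 -m handwheel '[{"offset":[0,-0.02,0],"spin":0,"grip":0},{"offset":[0,-0.04,0],"spin":0,"grip":0},{"offset":[0,-0.065,0],"spin":0,"grip":0},{"offset":[0,-0.09,0],"spin":0,"grip":0},{"offset":[0,-0.115,0],"spin":0,"grip":0},{"offset":[0,-0.135,0],"spin":0,"grip":0},{"offset":[0,-0.139,0],"spin":0,"grip":0},{"offset":[0,-0.139,0],"spin":0,"grip":0},{"offset":[0,-0.139,0],"spin":0,"grip":0}]'
python3 - <<'E'
from h import *
p,tp=shot("wrist"); save(p,"w6",(100,60,420,384),2)
E
```

```text
time_s: 8.98
eef_pos: [0.6193, 0.1139, 0.2932]
eef_rot: [-0.0, 0.999, 0.048, 0.001]
wrist_force: [8.6, 1.7, -7.2]
opening: 0.143
```

View pics/w6.png

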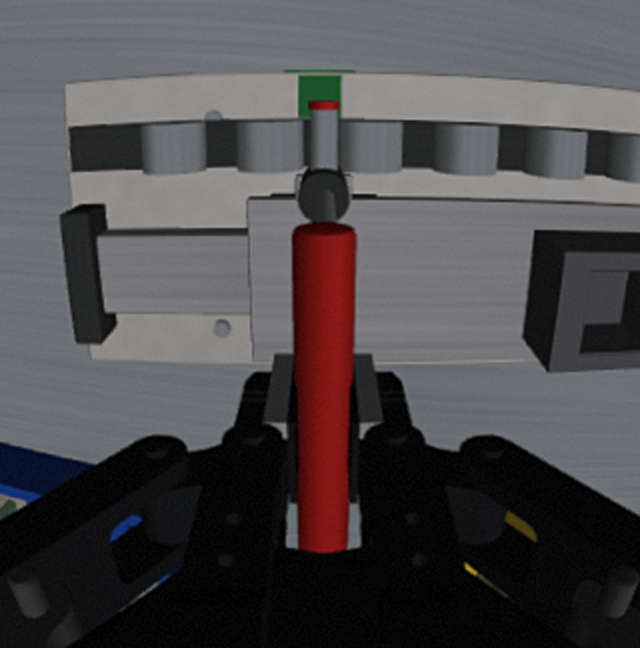

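```bash
python3 -m handwheel '[{"offset":[0,0,0.012],"spin":0,"grip":0},{"offset":[0,0,0.024],"spin":0,"grip":0},{"offset":[0,0,0.024],"spin":0,"grip":0},{"offset":[0,0,0.024],"spin":0,"grip":0.4},{"offset":[0,0,0.024],"spin":0,"grip":1},{"offset":[0,0,0.024],"spin":0,"grip":1},{"offset":[0,0,0.024],"spin":0,"grip":1},{"offset":[0,0,0.024],"spin":0,"grip":1},{"offset":[0,0,-0.02],"spin":0,"grip":1},{"offset":[0,0,-0.08],"spin":0,"grip":1},{"offset":[-0.05,0,-0.13],"spin":0,"grip":1},{"offset":[-0.05,0,-0.13],"spin":0,"grip":1},{"offset":[-0.05,0,-0.13],"spin":0,"grip":1}]'
python3 - <<'E'
from h import *
p,tp=shot("wrist"); save(p,"w7",None,1.5); print(tp[0])
s,_=shot("scene"); save(s,"s7",(100,150,420,330),2.4)
for t,zz in [("bar_grip",.115),("pockets_mid",.07),("supply_mid",.036),("rack_mid",.036),("green1_center",.0485),("white1_center",.0825),("filed1_center",.0485),("green_notch",.022),("orange_notch",.022)]:
  for n,pp,tt in [("wrist",p,tp),("scene",s,None)]:
    print(t,n,[(np.round(d["uv"],1).tolist(),round(d["confidence"],2),onz(pp,d["uv"],zz,tt).round(4).tolist()) for d in landmark_of(pp,t)[:4]])
E
```

```text
time_s: 10.65
eef_pos: [0.5687, 0.1091, 0.424]
eef_rot: [0.0, 0.999, 0.048, 0.001]
wrist_force: [0.1, -0.6, -0.2]
opening: 1.001
[0.56865693 0.10905142 0.42398412]
bar_grip wrist [([264.9, 132.7], 0.78, [0.6189, 0.1101, 0.115]), ([490.1, 291.3], 0.59, [0.4385, -0.2514, 0.115])]
bar_grip scene [([301.4, 236.5], 0.74, [0.6147, 0.1152, 0.115]), ([101.9, 184.6], 0.49, [0.4505, -0.4062, 0.115]), ([146.3, 212.5], 0.47, [0.5637, -0.2457, 0.115])]
pockets_mid wrist [([401.8, 131.7], 0.56, [0.6367, -0.0506, 0.07])]
pockets_mid scene [([220.3, 255.1], 0.72, [0.6421, -0.0583, 0.07])]
supply_mid wrist [([335.4, 257.7], 0.82, [0.4502, -0.0078, 0.036]), ([334.3, 257.0], 0.45, [0.4513, -0.0059, 0.036])]
supply_mid scene [([253.7, 221.4], 0.94, [0.4622, 0.0005, 0.036])]
rack_mid wrist [([148.1, 236.3], 0.71, [0.4569, 0.2577, 0.036]), ([420.2, 297.9], 0.48, [0.3771, -0.1788, 0.036])]
rack_mid scene [([348.7, 227.7], 0.8, [0.4625, 0.2492, 0.036])]
green1_center wrist [([304.5, 252.1], 0.64, [0.4628, 0.0408, 0.0485])]
green1_center scene [([273.1, 220.1], 0.69, [0.468, 0.0517, 0.0485]), ([166.2, 234.9], 0.6, [0.5592, -0.2066, 0.0485])]
white1_center wrist [([441.2, 137.7], 0.6, [0.6393, -0.1005, 0.0825])]
white1_center scene [([203.0, 251.2], 0.79, [0.6477, -0.0949, 0.0825])]
filed1_center wrist [([489.9, 289.4], 0.45, [0.3938, -0.3354, 0.0485])]
filed1_center scene []
green_notch wrist [([407.8, 133.5], 0.64, [0.6345, -0.085, 0.022]), ([261.5, 83.9], 0.59, [0.6707, 0.1181, 0.022]), ([490.7, 287.7], 0.48, [0.3787, -0.37, 0.022])]
green_notch scene [([299.4, 288.8], 0.72, [0.6764, 0.1172, 0.022])]
orange_notch wrist [([432.5, 90.1], 0.74, [0.7017, -0.1156, 0.022]), ([422.4, 298.2], 0.15, [0.3657, -0.1956, 0.022])]
orange_notch scene [([191.6, 286.0], 0.8, [0.6927, -0.1137, 0.022])]
```

View pics/w7.png

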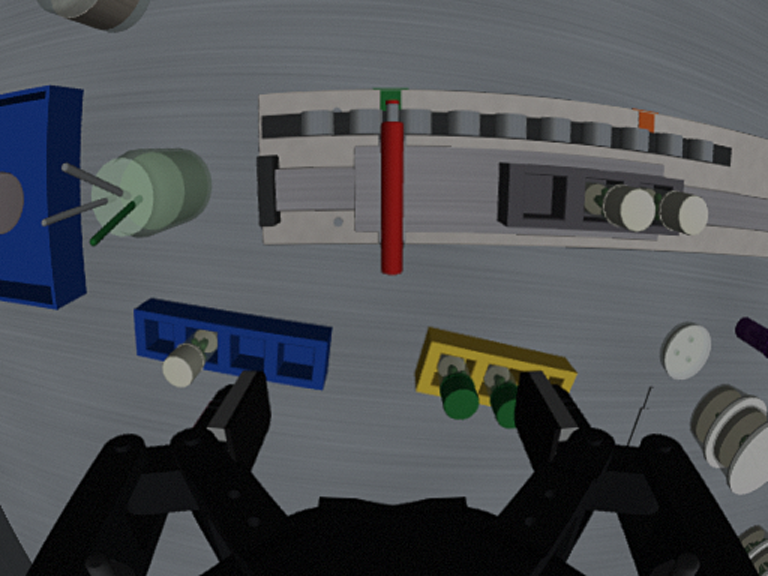

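View pics/s7.png

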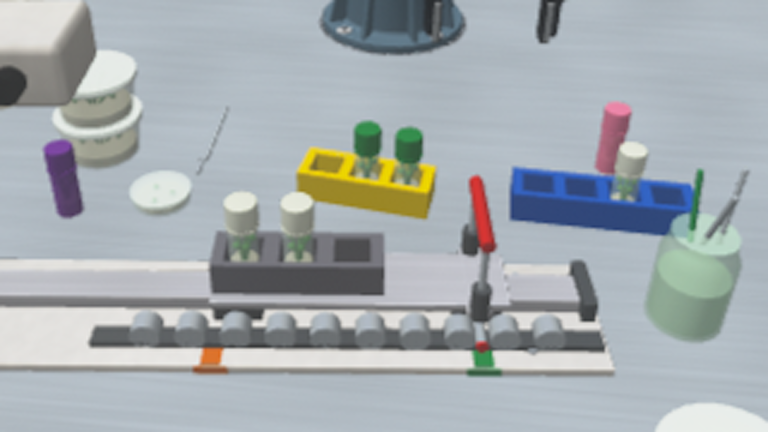

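The bar has dropped into the green notch, with the pin at the green mark at crop (482,345). The whites stand in the inner and middle pockets and the outer pocket is empty. The filed vial is in the second blue hole from the +y end. Next I crop the racks to locate the holes.

```bash
python3 - <<'E'
from h import *
p,tp=shot("wrist"); print(ctrl.get_obs()["q"].round(3))
save(p,"w7a",(80,190,240,270),5); save(p,"w7b",(260,200,400,290),5.5); save(p,"w7c",(310,85,490,185),4.4)
E
```

```text
[-0.015  0.174  1.575  0.     1.392  1.46 ]
```

View pics/w7a.png

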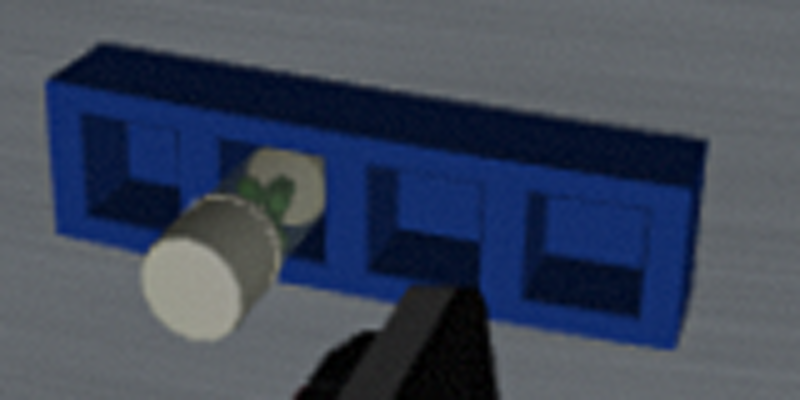

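View pics/w7b.png

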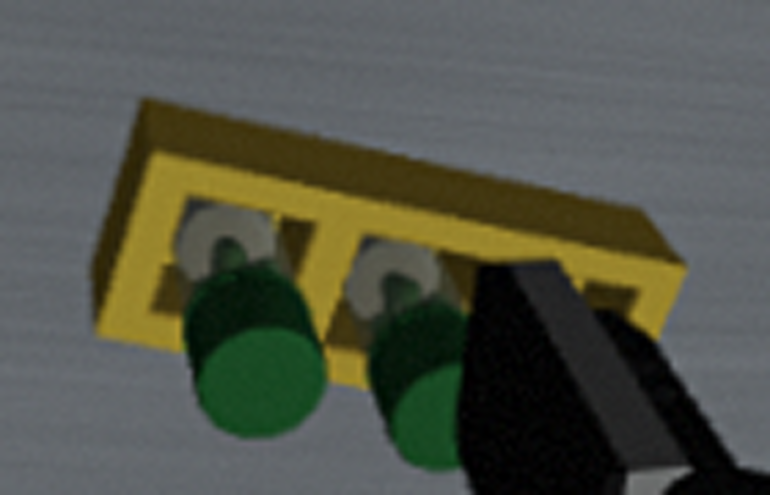

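View pics/w7c.png

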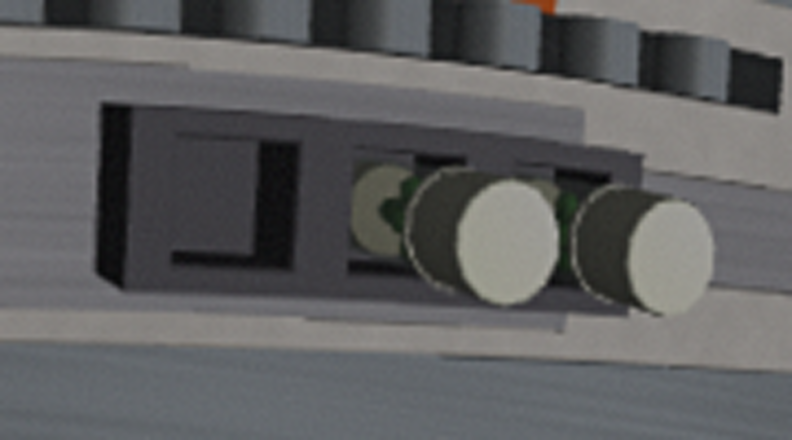

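```bash
python3 - <<'E'
from h import *
p,tp=shot("wrist")
def P(uv,s,o,z): return onz(p,np.array(uv)/s+np.array(o),z,tp)
def yaw(a,b): d=b-a; return np.degrees(np.arctan2(d[1],d[0]))
for uv in [(508,242),(668,256)]: print("white top",P(uv,4.4,(310,85),.125).round(4))
c=[P(u,4.4,(310,85),.07) for u in [(133,108),(125,290),(643,155),(628,315)]]
print("block",np.round(c,4).tolist(),np.mean(c,0),yaw(c[2],c[0]),yaw(c[3],c[1]))
c=[P(u,5,(80,190),.036) for u in [(50,82),(57,235),(690,188),(677,348)]]
m=np.mean(c,0);print("blue",np.round(c,4).tolist(),m,yaw(c[2],c[0]),yaw(c[3],c[1]))
d=(c[0]+c[1]-c[2]-c[3]);d/=np.linalg.norm(d)
for k in (-.069,-.023,.023,.069): print("  hole",k,(m+d*k).round(4))
for uv in [(130,172),(425,222),(585,252)]: print("  hole centre pick", P(uv,5,(80,190),.036).round(4))
c=[P(u,5.5,(260,200),.036) for u in [(152,152),(97,335),(685,266)]]
print("yellow",np.round(c,4).tolist(),(c[1]+c[2])/2,yaw(c[2],c[0]))
for uv in [(260,382),(447,415)]: print("green top",P(uv,5.5,(260,200),.091).round(4))
print(proj(p,[0.62,0.11,0.115],tp))
E
```

```text
white top [ 0.6344 -0.0514  0.125 ]
white top [ 0.6391 -0.1004  0.125 ]
block [[0.6499, 0.0291, 0.07], [0.6034, 0.0248, 0.07], [0.665, -0.1285, 0.07], [0.6182, -0.1333, 0.07]] [ 0.6341044  -0.05198627  0.07      ] 95.48626178883919 95.34527166771267
blue [[0.4917, 0.3502, 0.036], [0.4418, 0.3544, 0.036], [0.4819, 0.158, 0.036], [0.4323, 0.1599, 0.036]] [0.46190459 0.2556215  0.036     ] 87.07982699052832 87.21553713660923
  hole -0.069 [0.4585 0.1867 0.036 ]
  hole -0.023 [0.4608 0.2326 0.036 ]
  hole 0.023 [0.463  0.2786 0.036 ]
  hole 0.069 [0.4653 0.3245 0.036 ]
  hole centre pick [0.4666 0.325  0.036 ]
  hole centre pick [0.4631 0.232  0.036 ]
  hole centre pick [0.4595 0.1862 0.036 ]
yellow [[0.4908, 0.0662, 0.036], [0.4392, 0.0735, 0.036], [0.4688, -0.0802, 0.036]] [ 0.453997   -0.00338852  0.036     ] 81.46479333011331
green top [0.4617 0.0429 0.091 ]
green top [ 0.4553 -0.0017  0.091 ]
[265.15906661 131.46364367]
```

```bash
python3 - <<'E'
from h import *
move_to([0.634,-0.0514,0.20],5.4)
E
```

```text
offset [0.0496 0.1659 0.069 ] tool x [0.995 0.095 0.   ] tool y [ 0.095 -0.995  0.   ] z [ 0. -0. -1.] grasp [0.5688 0.109  0.269 ]
spin -89.93
```

```bash
python3 -m handwheel '[{"offset":[0.01,0.03,0.01],"spin":-10,"grip":1},{"offset":[0.02,0.08,0.03],"spin":-20,"grip":1},{"offset":[0.05,0.166,0.069],"spin":-90,"grip":1},{"offset":[0.05,0.166,0.069],"spin":-90,"grip":1},{"offset":[0.05,0.166,0.069],"spin":-90,"grip":1},{"offset":[0.05,0.166,0.069],"spin":-90,"grip":1},{"offset":[0.05,0.166,0.069],"spin":-90,"grip":1},{"offset":[0.05,0.166,0.069],"spin":-90,"grip":1},{"offset":[0.05,0.166,0.069],"spin":-90,"grip":1},{"offset":[0.05,0.166,0.069],"spin":-90,"grip":1},{"offset":[0.05,0.166,0.069],"spin":-90,"grip":1}]'
python3 - <<'E'
from h import *
p,tp=shot("wrist"); save(p,"w8",None,1.5); move_to([0.634,-0.0514,0.108],5.4)
E
```

```text
time_s: 13.12
eef_pos: [0.6345, -0.0514, 0.3547]
eef_rot: [-0.0, 0.673, 0.739, 0.0]
wrist_force: [-0.9, 0.5, -0.2]
opening: 1.002
offset [ 0.0001 -0.0004  0.092 ] tool x [-0.094  0.996  0.   ] tool y [ 0.996  0.094 -0.   ] z [-0.  0. -1.] grasp [ 0.6344 -0.0514  0.2   ]
spin -0.02
```

View pics/w8.png

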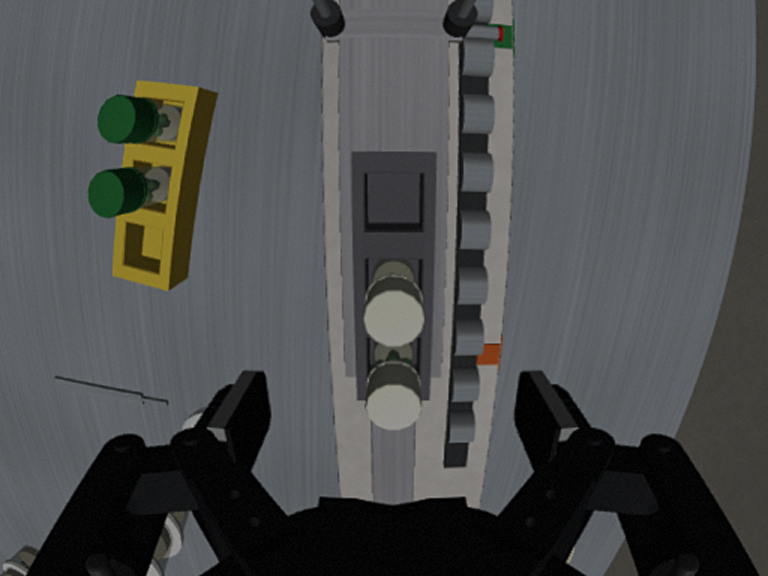

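```bash
python3 - <<'E'
from h import *
p,tp=shot("wrist")
for uv in [(394,312),(394,403)]:
    x=onz(p,np.array(uv)/1.5,.125,tp); print(x.round(4)); move_to([x[0],x[1],.108])
E
```

```text
[ 0.6348 -0.0474  0.125 ]
offset [0.004  0.0007 0.092 ] tool x [-0.094  0.996  0.   ] tool y [ 0.996  0.094 -0.   ] z [-0.  0. -1.] grasp [ 0.6344 -0.0514  0.2   ]
[ 0.6396 -0.098   0.125 ]
offset [-0.0469  0.0008  0.092 ] tool x [-0.094  0.996  0.   ] tool y [ 0.996  0.094 -0.   ] z [-0.  0. -1.] grasp [ 0.6344 -0.0514  0.2   ]
```

The white caps are centred between the jaws at (394,312) and (394,403). Next I grasp the nearer one, in the middle pocket.

```bash
python3 -m handwheel '[{"offset":[0.002,0,0.05],"spin":0,"grip":1},{"offset":[0.002,0,0.092],"spin":0,"grip":1},{"offset":[0.002,0,0.092],"spin":0,"grip":1},{"offset":[0.002,0,0.092],"spin":0,"grip":0},{"offset":[0.002,0,0.092],"spin":0,"grip":0},{"offset":[0.002,0,0.092],"spin":0,"grip":0},{"offset":[0.002,0,0.092],"spin":0,"grip":0},{"offset":[0.002,0,0.092],"spin":0,"grip":0},{"offset":[0.002,0,0.092],"spin":0,"grip":0},{"offset":[0.002,0,0.092],"spin":0,"grip":0}]'
python3 -m handwheel '[{"offset":[0,0,-0.02],"spin":0,"grip":0},{"offset":[0,0,-0.06],"spin":0,"grip":0},{"offset":[0,0,-0.11],"spin":0,"grip":0},{"offset":[0,0,-0.12],"spin":0,"grip":0},{"offset":[0,0,-0.12],"spin":0,"grip":0}]'
python3 - <<'E'
from h import *
p,tp=shot("wrist"); save(p,"w9",None,1.5)
move_to([0.4608,0.2326,0.225],-2.9)
E
```

```text
time_s: 14.48
eef_pos: [0.6349, -0.0496, 0.2647]
eef_rot: [0.001, 0.673, 0.74, 0.001]
wrist_force: [-1.2, 0.8, 6.5]
opening: 0.334
time_s: 15.1
eef_pos: [0.6343, -0.0494, 0.384]
eef_rot: [0.001, 0.673, 0.74, 0.0]
wrist_force: [-0.2, 0.4, -1.6]
opening: 0.334
offset [ 0.2971 -0.1453  0.0027] tool x [-0.095  0.995  0.   ] tool y [ 0.995  0.095 -0.001] z [-0.001  0.    -1.   ] grasp [ 0.6338 -0.0493  0.2275]
spin 8.37
```

View pics/w9.png

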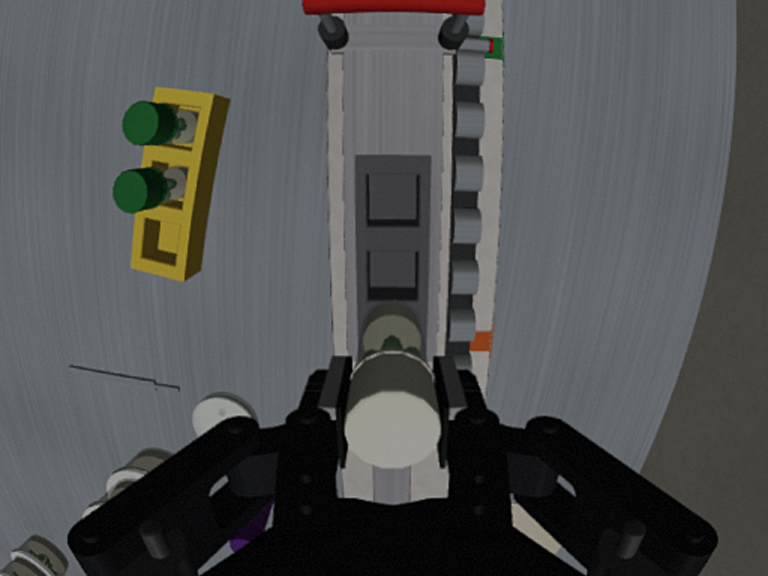

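```bash
python3 - <<'E'
from h import *
p,tp=shot("wrist")
x=onz(p,np.array((393,428))/1.5,.2425,tp); g=tp[0]+tp[1][:,2]*GO; print(x,g, tp[1].T@(x-g))
E
python3 -m handwheel '[{"offset":[0.03,-0.015,0],"spin":0,"grip":0},{"offset":[0.08,-0.04,0],"spin":4,"grip":0},{"offset":[0.13,-0.065,0],"spin":8.4,"grip":0},{"offset":[0.18,-0.09,0],"spin":8.4,"grip":0},{"offset":[0.23,-0.115,0],"spin":8.4,"grip":0},{"offset":[0.28,-0.135,0],"spin":8.4,"grip":0},{"offset":[0.297,-0.145,0.003],"spin":8.4,"grip":0},{"offset":[0.297,-0.145,0.003],"spin":8.4,"grip":0},{"offset":[0.297,-0.145,0.003],"spin":8.4,"grip":0}]'
python3 - <<'E'
from h import *
p,tp=shot("wrist"); save(p,"w10",None,1.5)
s,_=shot("side"); save(s,"s10",(180,120,380,384),2.2)
E
```

```text
[ 0.63385841 -0.04932228  0.2425    ] [ 0.63375625 -0.04929938  0.22753388] [-2.80208944e-05  8.77647831e-05 -1.49662026e-02]
time_s: 16.32
eef_pos: [0.4621, 0.2316, 0.379]
eef_rot: [-0.0, 0.725, 0.689, -0.001]
wrist_force: [-0.1, -0.2, -0.8]
opening: 0.335
```

View pics/w10.png

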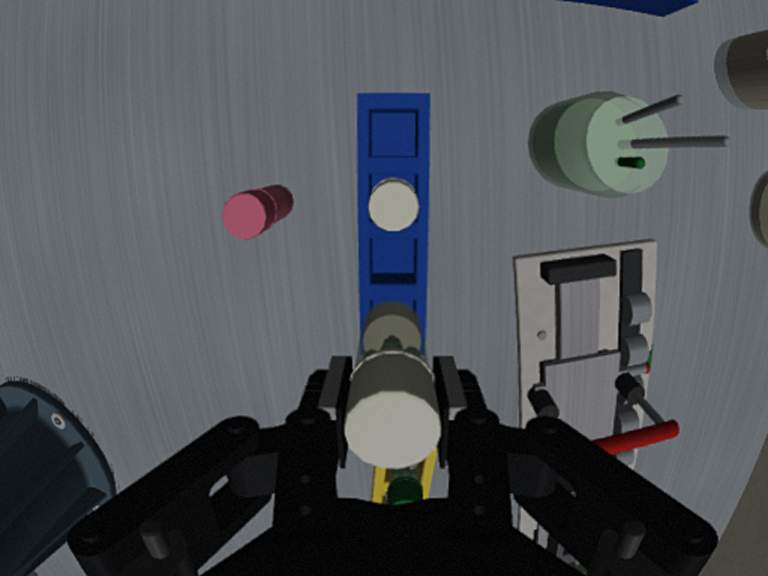

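View pics/s10.png

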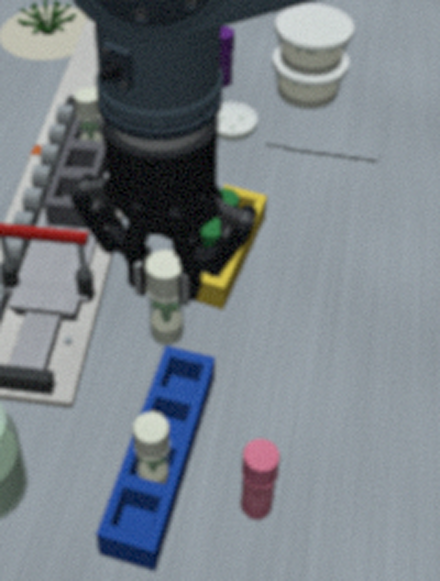

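```bash
python3 - <<'E'
from h import *
p,tp=shot("wrist"); save(p,"w10b",(230,50,300,240),3.1); print(tp[0])
for uv in [(358,94),(430,94),(393,132),(393,262)]: print(onz(p,np.array(uv)/1.5,.036,tp).round(4))
print("filed top",onz(p,np.array((393,206))/1.5,.091,tp).round(4))
print(proj(p,[.4608,.2326,.036],tp)*1.5,proj(p,[.4585,.1867,.036],tp)*1.5)
E
```

```text
[0.46237535 0.23127926 0.37940468]
[0.445  0.3534 0.036 ]
[0.4946 0.3508 0.036 ]
[0.4676 0.3248 0.036 ]
[0.4628 0.2319 0.036 ]
filed top [0.4651 0.2789 0.091 ]
[390.22850081 261.2142008 ] [390.45993091 320.49558629]
```

View pics/w10b.png

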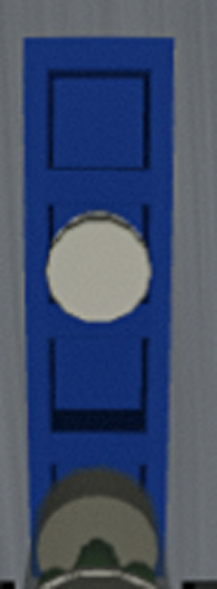

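```bash
python3 -m handwheel '[{"offset":[0.001,0.0005,0.05],"spin":0,"grip":0},{"offset":[0.001,0.0005,0.1],"spin":0,"grip":0},{"offset":[0.001,0.0005,0.12],"spin":0,"grip":0},{"offset":[0.001,0.0005,0.125],"spin":0,"grip":0},{"offset":[0.001,0.0005,0.125],"spin":0,"grip":0}]'
python3 - <<'E'
from h import *
p,tp=shot("wrist"); save(p,"w11",(180,100,350,384),2.1)
E
```

```text
time_s: 17.1
eef_pos: [0.4628, 0.233, 0.2552]
eef_rot: [0.0, 0.725, 0.688, 0.0]
wrist_force: [0.5, 0.2, 0.1]
opening: 0.335
```

View pics/w11.png

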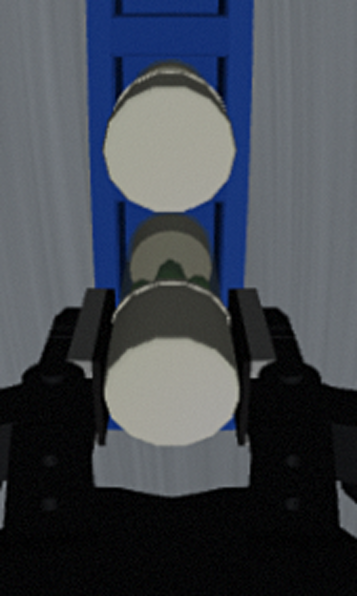

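The foot has entered the hole with no force. Next I lower the rest of the way and release.

```bash
python3 -m handwheel '[{"offset":[0,0,0.01],"spin":0,"grip":0},{"offset":[0,0,0.022],"spin":0,"grip":0},{"offset":[0,0,0.023],"spin":0,"grip":0}]'
python3 -m handwheel '[{"offset":[0,0,0],"spin":0,"grip":0.55},{"offset":[0,0,0],"spin":0,"grip":0.55},{"offset":[0,0,0],"spin":0,"grip":0.55},{"offset":[0,0,0],"spin":0,"grip":0.55},{"offset":[0,0,-0.03],"spin":0,"grip":0.55},{"offset":[0,0,-0.08],"spin":0,"grip":0.55},{"offset":[0,0,-0.13],"spin":0,"grip":0.7},{"offset":[0,0,-0.15],"spin":0,"grip":1},{"offset":[0,0,-0.15],"spin":0,"grip":1}]'
python3 - <<'E'
from h import *
p,tp=shot("wrist"); save(p,"w12",None,1.5)
move_to([0.639,-0.0995,0.20],5.4)
E
```

```text
time_s: 17.52
eef_pos: [0.4619, 0.2333, 0.2308]
eef_rot: [-0.0, 0.725, 0.689, -0.001]
wrist_force: [-0.8, 0.3, -0.5]
opening: 0.333
time_s: 18.65
eef_pos: [0.4626, 0.2335, 0.3837]
eef_rot: [0.001, 0.725, 0.689, 0.002]
wrist_force: [0.1, -0.0, -1.1]
opening: 1.002
offset [-0.3235  0.1935  0.0272] tool x [0.051 0.999 0.   ] tool y [ 0.999 -0.051  0.001] z [ 0.001  0.    -1.   ] grasp [0.4623 0.2334 0.2271]
spin -8.32
```

View pics/w12.png

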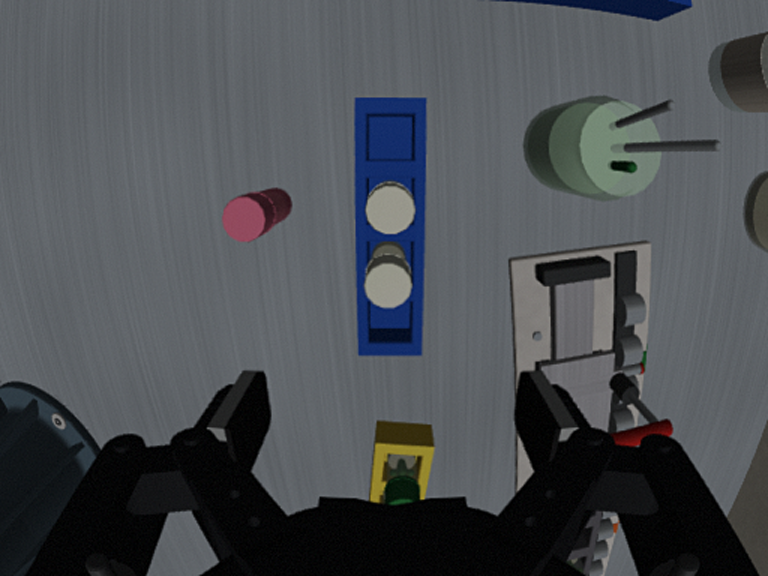

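The first white vial stands in the third hole at (388,280) and the fourth hole is free. Next I go for the second white vial.

```bash
python3 -m handwheel '[{"offset":[-0.03,0.02,0],"spin":0,"grip":1},{"offset":[-0.08,0.048,0],"spin":-4,"grip":1},{"offset":[-0.323,0.194,0.027],"spin":-8.3,"grip":1},{"offset":[-0.323,0.194,0.027],"spin":-8.3,"grip":1},{"offset":[-0.323,0.194,0.027],"spin":-8.3,"grip":1},{"offset":[-0.323,0.194,0.027],"spin":-8.3,"grip":1},{"offset":[-0.323,0.194,0.027],"spin":-8.3,"grip":1},{"offset":[-0.323,0.194,0.027],"spin":-8.3,"grip":1},{"offset":[-0.323,0.194,0.027],"spin":-8.3,"grip":1},{"offset":[-0.323,0.194,0.027],"spin":-8.3,"grip":1}]'
python3 - <<'E'
from h import *
p,tp=shot("wrist"); save(p,"w13",None,1.5); 
E
```

```text
time_s: 19.95
eef_pos: [0.639, -0.0978, 0.3542]
eef_rot: [-0.001, 0.673, 0.74, -0.0]
wrist_force: [0.3, 1.0, 0.2]
opening: 0.999
```

View pics/w13.png

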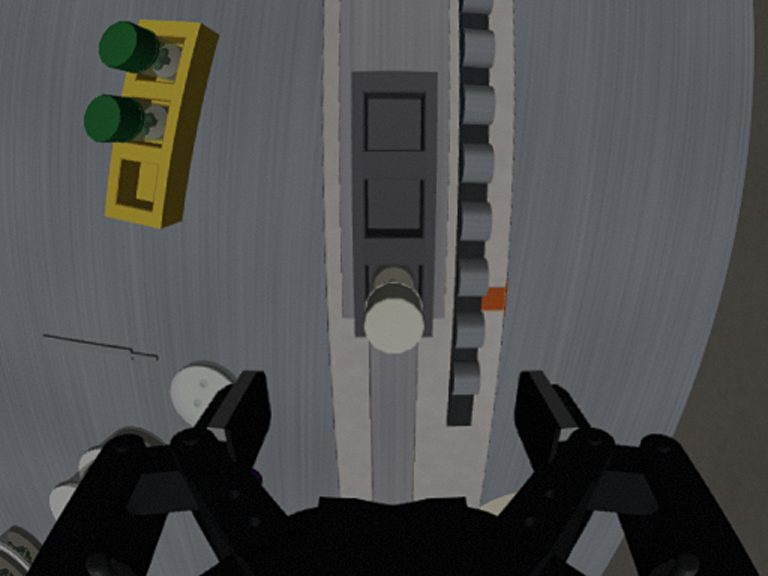

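```bash
python3 - <<'E'
from h import *
p,tp=shot("wrist")
x=onz(p,np.array((394,324))/1.5,.125,tp); print(x.round(4)); move_to([x[0],x[1],.110],5.4)
for uv in [(394,123),(394,206)]: print("pocket",onz(p,np.array(uv)/1.5,.07,tp).round(4))
E
```

```text
[ 0.6398 -0.0997  0.125 ]
offset [-0.0019  0.0005  0.0901] tool x [-0.095  0.995  0.   ] tool y [ 0.995  0.095 -0.   ] z [-0.  0. -1.] grasp [ 0.6391 -0.0979  0.2001]
spin 0.06
pocket [ 0.6306 -0.002   0.07  ]
pocket [ 0.6351 -0.0495  0.07  ]
```

```bash
python3 -m handwheel '[{"offset":[-0.003,0.0005,0.05],"spin":0,"grip":1},{"offset":[-0.003,0.0005,0.09],"spin":0,"grip":1},{"offset":[-0.003,0.0005,0.09],"spin":0,"grip":1},{"offset":[-0.003,0.0005,0.09],"spin":0,"grip":0},{"offset":[-0.003,0.0005,0.09],"spin":0,"grip":0},{"offset":[-0.003,0.0005,0.09],"spin":0,"grip":0},{"offset":[-0.003,0.0005,0.09],"spin":0,"grip":0},{"offset":[-0.003,0.0005,0.09],"spin":0,"grip":0},{"offset":[-0.003,0.0005,0.09],"spin":0,"grip":0},{"offset":[-0.003,0.0005,0.09],"spin":0,"grip":0}]'
python3 -m handwheel '[{"offset":[0,0,-0.02],"spin":0,"grip":0},{"offset":[0,0,-0.06],"spin":0,"grip":0},{"offset":[0,0,-0.11],"spin":0,"grip":0},{"offset":[0,0,-0.115],"spin":0,"grip":0},{"offset":[0,0,-0.115],"spin":0,"grip":0}]'
python3 - <<'E'
from h import *
p,tp=shot("wrist"); save(p,"w14",(180,150,350,384),2.4)
move_to([0.4605,0.1865,0.225],-2.9)
E
```

```text
time_s: 21.3
eef_pos: [0.6407, -0.1023, 0.2667]
eef_rot: [0.001, 0.673, 0.739, 0.0]
wrist_force: [-1.0, 0.5, 5.6]
opening: 0.339
time_s: 21.92
eef_pos: [0.6401, -0.102, 0.3808]
eef_rot: [0.001, 0.673, 0.739, 0.0]
wrist_force: [-0.8, 0.0, -0.8]
opening: 0.331
offset [ 3.039e-01 -1.513e-01 -2.000e-04] tool x [-0.094  0.996  0.   ] tool y [ 0.996  0.094 -0.001] z [-0.001  0.    -1.   ] grasp [ 0.6396 -0.1019  0.2245]
spin 8.27
```

View pics/w14.png

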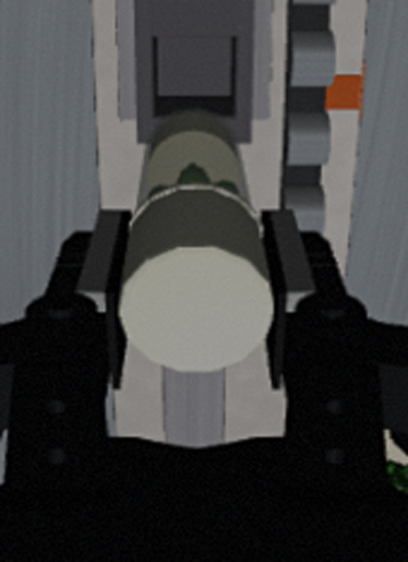

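```bash
python3 - <<'E'
from h import *
p,tp=shot("wrist")
x=onz(p,np.array((197,310))/2.4+np.array([180,150]),.2375,tp); g=tp[0]+tp[1][:,2]*GO; print(x,g, tp[1].T@(x-g))
E
```

```text
[ 0.6395731  -0.09986301  0.2375    ] [ 0.6396249  -0.10188928  0.22448972] [ 0.00202847  0.00012535 -0.01300943]
```

```bash
python3 -m handwheel '[{"offset":[0.03,-0.015,0],"spin":0,"grip":0},{"offset":[0.08,-0.04,0],"spin":4,"grip":0},{"offset":[0.13,-0.065,0],"spin":8.3,"grip":0},{"offset":[0.18,-0.09,0],"spin":8.3,"grip":0},{"offset":[0.23,-0.115,0],"spin":8.3,"grip":0},{"offset":[0.28,-0.14,0],"spin":8.3,"grip":0},{"offset":[0.302,-0.151,0],"spin":8.3,"grip":0},{"offset":[0.302,-0.151,0],"spin":8.3,"grip":0},{"offset":[0.302,-0.151,0],"spin":8.3,"grip":0}]'
python3 - <<'E'
from h import *
p,tp=shot("wrist"); save(p,"w15",None,1.5)
s,_=shot("side"); save(s,"s15",(180,120,380,384),2.2)
print(tp[0])
E
```

```text
time_s: 23.15
eef_pos: [0.4618, 0.184, 0.3789]
eef_rot: [-0.0, 0.725, 0.689, -0.001]
wrist_force: [0.1, -0.4, -1.2]
opening: 0.335
[0.46175771 0.18396081 0.37889094]
```

View pics/w15.png

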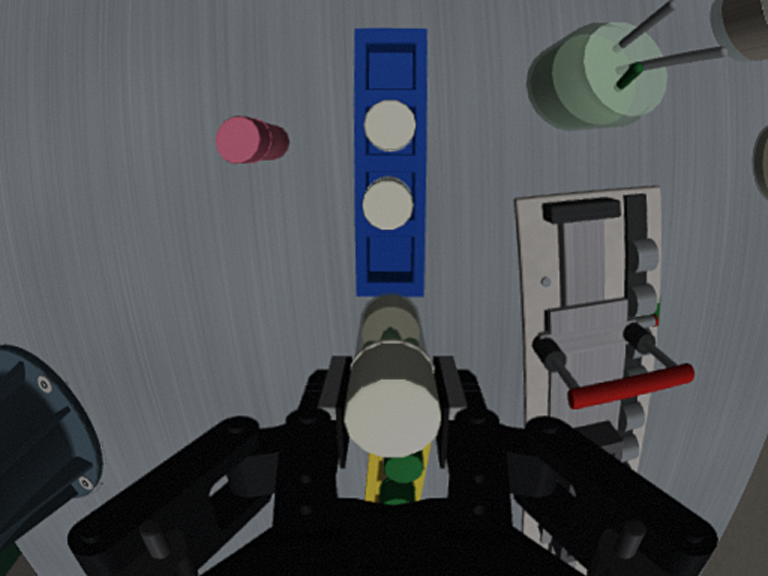

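```bash
python3 - <<'E'
from h import *
p,tp=shot("wrist"); save(p,"w15b",(230,120,300,200),8)
x=onz(p,np.array((390.5,258))/1.5,.036,tp);print(x); move_to([x[0],x[1],.1])
E
```

```text
[0.46073228 0.18731743 0.036     ]
offset [ 0.0038 -0.0014  0.1246] tool x [ 0.053  0.999 -0.   ] tool y [ 0.999 -0.053 -0.001] z [-0.001 -0.    -1.   ] grasp [0.462  0.1835 0.2246]
```

View pics/w15b.png

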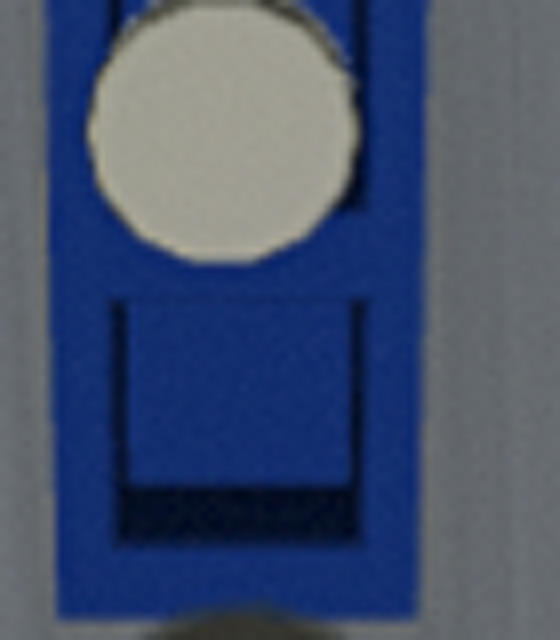

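```bash
python3 -m handwheel '[{"offset":[0.0015,-0.0015,0.05],"spin":0,"grip":0},{"offset":[0.0015,-0.0015,0.1],"spin":0,"grip":0},{"offset":[0.0015,-0.0015,0.12],"spin":0,"grip":0},{"offset":[0.0015,-0.0015,0.125],"spin":0,"grip":0},{"offset":[0.0015,-0.0015,0.125],"spin":0,"grip":0}]'
python3 - <<'E'
from h import *
p,tp=shot("wrist"); save(p,"w16",(180,100,350,384),2.1)
E
```

```text
time_s: 23.92
eef_pos: [0.4606, 0.1856, 0.255]
eef_rot: [0.0, 0.725, 0.689, 0.0]
wrist_force: [-0.2, -0.5, 0.0]
opening: 0.337
```

View pics/w16.png

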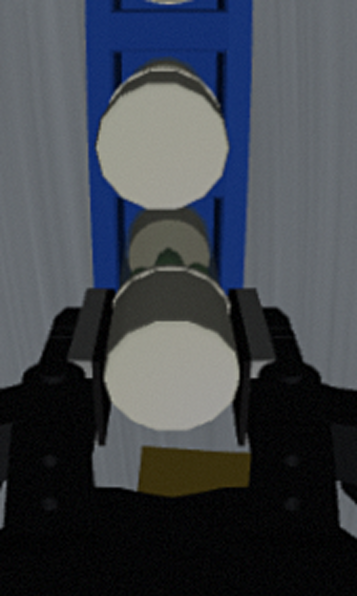

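```bash
python3 -m handwheel '[{"offset":[0,0,0.01],"spin":0,"grip":0},{"offset":[0,0,0.021],"spin":0,"grip":0},{"offset":[0,0,0.022],"spin":0,"grip":0}]'
python3 -m handwheel '[{"offset":[0,0,0],"spin":0,"grip":0.55},{"offset":[0,0,0],"spin":0,"grip":0.55},{"offset":[0,0,0],"spin":0,"grip":0.55},{"offset":[0,0,0],"spin":0,"grip":0.55},{"offset":[0,0,-0.03],"spin":0,"grip":0.55},{"offset":[0,0,-0.08],"spin":0,"grip":0.55},{"offset":[-0.06,0,-0.12],"spin":0,"grip":0.7},{"offset":[-0.12,0,-0.14],"spin":0,"grip":1},{"offset":[-0.14,0,-0.14],"spin":-5,"grip":1},{"offset":[-0.14,0,-0.14],"spin":-5,"grip":1}]'
python3 - <<'E'
from h import *
p,tp=shot("wrist"); save(p,"w17",None,1.5)
E
```

```text
time_s: 24.35
eef_pos: [0.4603, 0.1861, 0.2326]
eef_rot: [0.0, 0.725, 0.689, 0.0]
wrist_force: [-2.4, -0.1, 10.0]
opening: 0.333
time_s: 25.6
eef_pos: [0.4531, 0.0446, 0.3734]
eef_rot: [0.001, 0.695, 0.719, 0.0]
wrist_force: [-0.0, 0.3, 0.3]
opening: 1.001
```

View pics/w17.png

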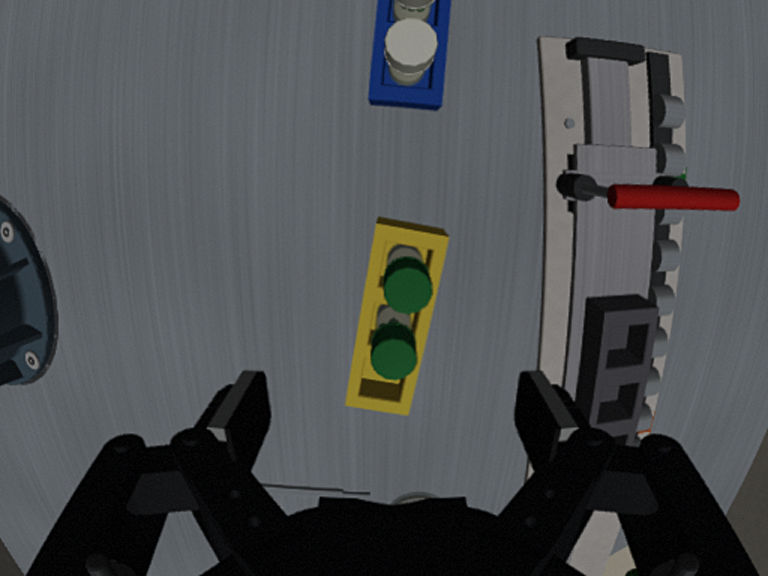

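```bash
python3 - <<'E'
from h import *
p,tp=shot("wrist"); save(p,"w17b",(220,130,310,285),4)
for uv in [(408,287),(394,352)]:
    x=onz(p,np.array(uv)/1.5,.091,tp); print(x.round(4)); move_to([x[0],x[1],.155],-8.5)
c=[onz(p,np.array(u)/1.5,.036,tp) for u in [(374,230),(444,240),(347,405),(409,415)]]
print(np.round(c,4),np.mean(c,0)); d=c[0]-c[2]; print(np.degrees(np.arctan2(d[1],d[0])))
E
```

```text
[0.4623 0.0467 0.091 ]
offset [-0.0001  0.0095  0.0628] tool x [-0.034  0.999  0.001] tool y [ 0.999  0.034 -0.   ] z [-0.     0.001 -1.   ] grasp [0.4528 0.0465 0.2178]
spin 10.45
[0.4555 0.004  0.091 ]
offset [-0.0425  0.0012  0.0628] tool x [-0.034  0.999  0.001] tool y [ 0.999  0.034 -0.   ] z [-0.     0.001 -1.   ] grasp [0.4528 0.0465 0.2178]
spin 10.45
[[ 0.4395  0.0708  0.036 ]
 [ 0.4888  0.0655  0.036 ]
 [ 0.4203 -0.071   0.036 ]
 [ 0.4709 -0.0788  0.036 ]] [ 0.45487924 -0.00338701  0.036     ]
82.31168043658208
```

View pics/w17b.png

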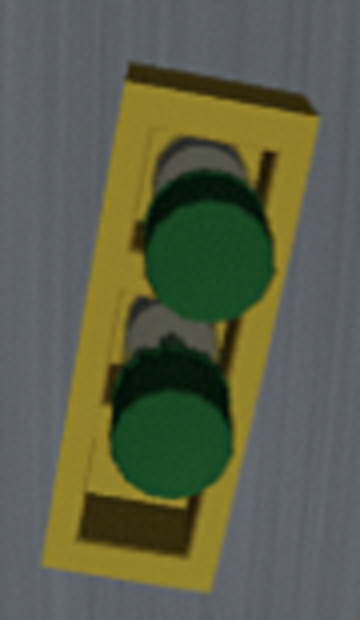

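```bash
python3 - <<'E'
from h import *
p,tp=shot("wrist")
for uv in [(408.4,292.5),(394,361.5)]:
    x=onz(p,np.array(uv)/1.5,.091,tp); print(x.round(4)); move_to([x[0],x[1],.076],-8.5)
E
```

```text
[0.4624 0.0442 0.091 ]
offset [-0.0032  0.0096  0.1416] tool x [-0.035  0.999  0.001] tool y [ 0.999  0.035 -0.001] z [-0.001  0.001 -1.   ] grasp [0.4527 0.0469 0.2176]
spin 10.53
[ 0.4555 -0.0016  0.091 ]
offset [-0.0487  0.0011  0.1416] tool x [-0.035  0.999  0.001] tool y [ 0.999  0.035 -0.001] z [-0.001  0.001 -1.   ] grasp [0.4527 0.0469 0.2176]
spin 10.53
```

```bash
python3 -m handwheel '[{"offset":[-0.004,0.0095,0.05],"spin":10.5,"grip":1},{"offset":[-0.004,0.0095,0.09],"spin":10.5,"grip":1},{"offset":[-0.004,0.0095,0.13],"spin":10.5,"grip":1},{"offset":[-0.004,0.0095,0.142],"spin":10.5,"grip":1},{"offset":[-0.004,0.0095,0.142],"spin":10.5,"grip":1},{"offset":[-0.004,0.0095,0.142],"spin":10.5,"grip":0},{"offset":[-0.004,0.0095,0.142],"spin":10.5,"grip":0},{"offset":[-0.004,0.0095,0.142],"spin":10.5,"grip":0},{"offset":[-0.004,0.0095,0.142],"spin":10.5,"grip":0},{"offset":[-0.004,0.0095,0.142],"spin":10.5,"grip":0},{"offset":[-0.004,0.0095,0.142],"spin":10.5,"grip":0},{"offset":[-0.004,0.0095,0.142],"spin":10.5,"grip":0}]'
python3 -m handwheel '[{"offset":[0,0,-0.02],"spin":0,"grip":0},{"offset":[0,0,-0.06],"spin":0,"grip":0},{"offset":[0,0,-0.11],"spin":0,"grip":0},{"offset":[0,0,-0.15],"spin":0,"grip":0},{"offset":[0,0,-0.15],"spin":0,"grip":0}]'
python3 - <<'E'
from h import *
p,tp=shot("wrist"); save(p,"w18",None,1.5)
move_to([0.6302,-0.002,0.225],5.4)
E
```

```text
time_s: 27.25
eef_pos: [0.4631, 0.0425, 0.2317]
eef_rot: [0.001, 0.757, 0.653, 0.0]
wrist_force: [-2.4, 0.1, 5.0]
opening: 0.333
time_s: 27.88
eef_pos: [0.4637, 0.0424, 0.3846]
eef_rot: [0.003, 0.757, 0.653, 0.003]
wrist_force: [0.6, -0.1, -1.4]
opening: 0.331
offset [-0.0194  0.1714  0.0032] tool x [ 0.147  0.989 -0.   ] tool y [ 0.989 -0.147  0.004] z [ 0.004 -0.001 -1.   ] grasp [0.4635 0.0424 0.2275]
spin -13.83
```

View pics/w18.png

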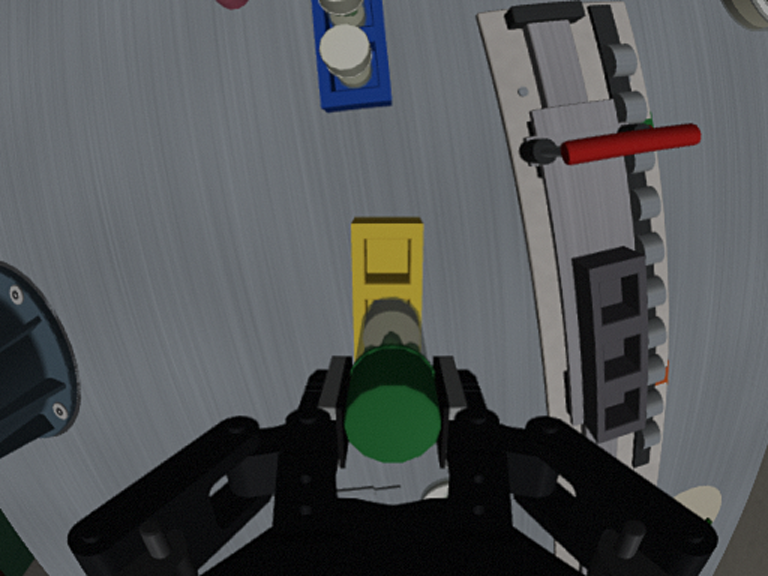

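```bash
python3 - <<'E'
from h import *
p,tp=shot("wrist"); save(p,"w18b",(210,220,320,320),5)
x=onz(p,np.array((393,418))/1.5,.2415,tp); g=tp[0]+tp[1][:,2]*GO; print(x,g, tp[1].T@(x-g))
E
python3 -m handwheel '[{"offset":[0,0.03,0],"spin":0,"grip":0},{"offset":[-0.01,0.08,0],"spin":-5,"grip":0},{"offset":[-0.0205,0.13,0.003],"spin":-13.8,"grip":0},{"offset":[-0.0205,0.165,0.003],"spin":-13.8,"grip":0},{"offset":[-0.0205,0.171,0.003],"spin":-13.8,"grip":0},{"offset":[-0.0205,0.171,0.003],"spin":-13.8,"grip":0},{"offset":[-0.0205,0.171,0.003],"spin":-13.8,"grip":0}]'
python3 - <<'E'
from h import *
p,tp=shot("wrist"); save(p,"w19",None,1.5); print(tp[0])
E
```

```text
[0.46397269 0.04521558 0.2415    ] [0.46346509 0.04237717 0.22751995] [ 0.00288095  0.00013803 -0.01397988]
time_s: 28.85
eef_pos: [0.6278, -0.0024, 0.377]
eef_rot: [-0.001, 0.673, 0.74, -0.0]
wrist_force: [-0.9, 1.0, -2.1]
opening: 0.331
[ 0.62778819 -0.00235659  0.37701976]
```

View pics/w19.png

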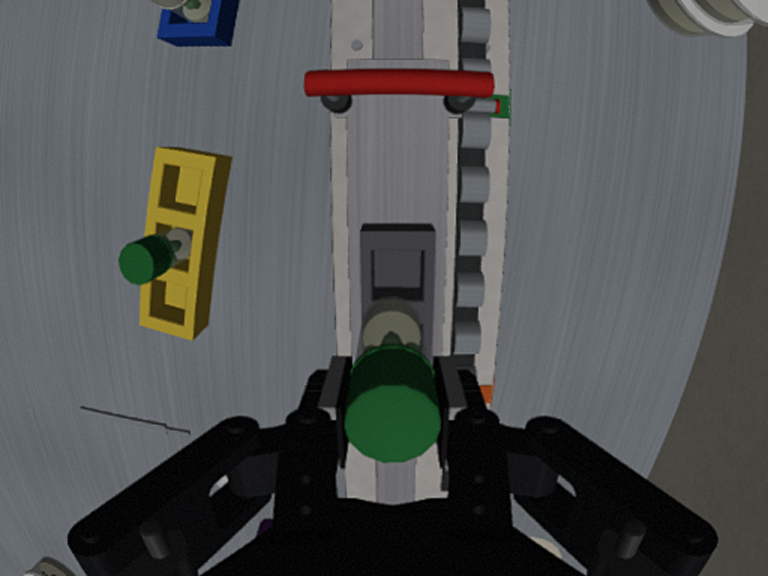

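```bash
python3 - <<'E'
from h import *
p,tp=shot("wrist"); save(p,"w19b",(225,140,305,240),6)
x=onz(p,np.array((397.5,270))/1.5,.07,tp); print(x); move_to([x[0],x[1],.2],5.4)
print(proj(p,[.6302,-.002,.07],tp)*1.5,proj(p,[.6302,-.002,.07],tp))
E
```

```text
[0.63044676 0.0022764  0.07      ]
offset [0.0044 0.0029 0.0231] tool x [-0.094  0.996  0.   ] tool y [ 0.996  0.094 -0.   ] z [-0.  0. -1.] grasp [ 0.628  -0.0024  0.2231]
spin -0.01
[396.47626448 276.32452408] [264.31750966 184.21634939]
```

View pics/w19b.png

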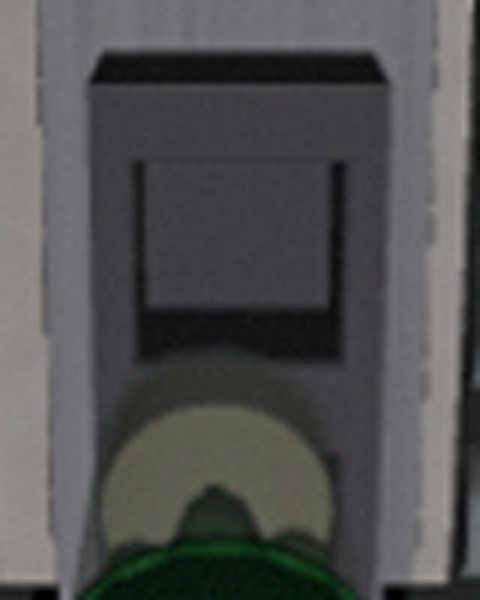

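```bash
python3 -m handwheel '[{"offset":[-0.001,0.0025,0.02],"spin":0,"grip":0},{"offset":[-0.001,0.0025,0.06],"spin":0,"grip":0},{"offset":[-0.001,0.0025,0.085],"spin":0,"grip":0},{"offset":[-0.001,0.0025,0.09],"spin":0,"grip":0},{"offset":[-0.001,0.0025,0.09],"spin":0,"grip":0}]'
python3 - <<'E'
from h import *
p,tp=shot("wrist"); save(p,"w20",(180,100,350,384),2.1)
E
```

```text
time_s: 29.58
eef_pos: [0.6313, -0.0035, 0.2875]
eef_rot: [-0.0, 0.673, 0.739, -0.0]
wrist_force: [-1.2, 0.1, -1.0]
opening: 0.335
```

View pics/w20.png

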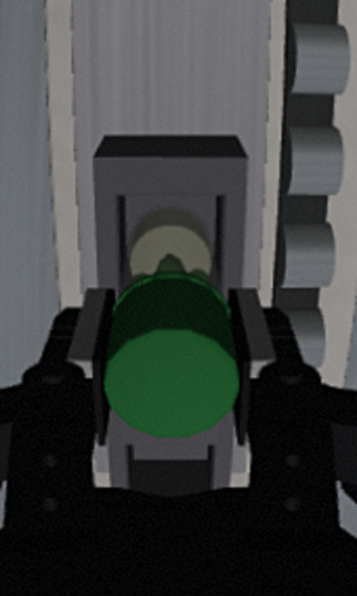

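```bash
python3 -m handwheel '[{"offset":[0,0,0.01],"spin":0,"grip":0},{"offset":[0,0,0.02],"spin":0,"grip":0},{"offset":[0,0,0.021],"spin":0,"grip":0}]'
python3 -m handwheel '[{"offset":[0,0,0],"spin":0,"grip":0.55},{"offset":[0,0,0],"spin":0,"grip":0.55},{"offset":[0,0,0],"spin":0,"grip":0.55},{"offset":[0,0,0],"spin":0,"grip":0.55},{"offset":[0,0,-0.03],"spin":0,"grip":0.55},{"offset":[0,0,-0.08],"spin":0,"grip":0.7},{"offset":[-0.02,0,-0.11],"spin":0,"grip":1},{"offset":[-0.03,-0.04,-0.11],"spin":5,"grip":1},{"offset":[-0.03,-0.10,-0.11],"spin":12,"grip":1},{"offset":[-0.03,-0.16,-0.11],"spin":14,"grip":1},{"offset":[-0.03,-0.16,-0.11],"spin":14,"grip":1},{"offset":[-0.03,-0.16,-0.11],"spin":14,"grip":1}]'
python3 - <<'E'
from h import *
p,tp=shot("wrist"); save(p,"w21",None,1.5); print(tp[0])
E
```

```text
time_s: 30.0
eef_pos: [0.6311, -0.0036, 0.2659]
eef_rot: [-0.0, 0.673, 0.739, -0.0]
wrist_force: [0.1, -0.6, -0.5]
opening: 0.337
time_s: 31.5
eef_pos: [0.4753, -0.0486, 0.3776]
eef_rot: [0.001, 0.758, 0.652, 0.001]
wrist_force: [0.4, -0.5, -0.2]
opening: 1.001
[ 0.47527918 -0.04859675  0.37763862]
```

View pics/w21.png

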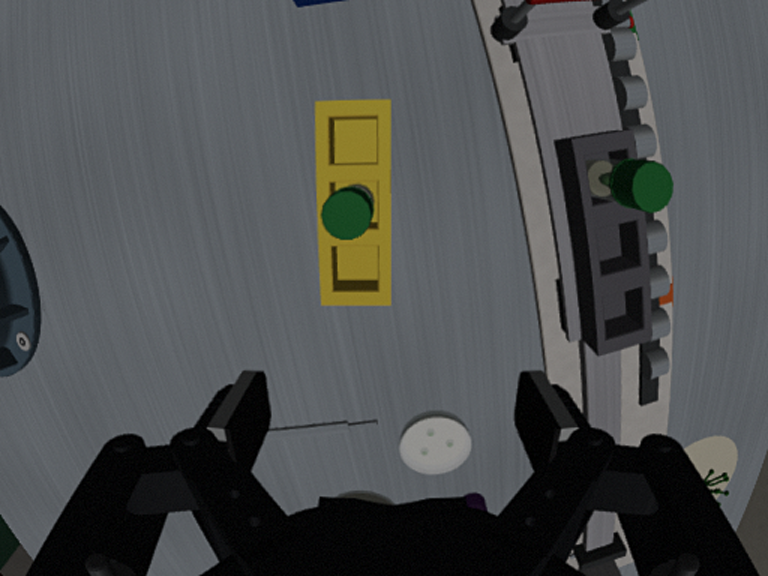

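The green vial stands in the outer pocket at (640,185). The remaining green cap is at (347,213) in the yellow rack.

```bash
python3 - <<'E'
from h import *
p,tp=shot("wrist")
c=[onz(p,np.array(u)/1.5,.036,tp) for u in [(316,101),(391,99),(322,305),(391,305)]]
print(np.round(c,4),np.mean(c,0)); d=c[1]-c[3]; print(np.degrees(np.arctan2(d[1],d[0])))
x=onz(p,np.array((347,214))/1.5,.091,tp); print(x.round(4)); move_to([x[0],x[1],.076],-8.5)
E
```

```text
[[ 0.4421  0.0745  0.036 ]
 [ 0.4933  0.0669  0.036 ]
 [ 0.4199 -0.0723  0.036 ]
 [ 0.471  -0.08    0.036 ]] [ 0.45656898 -0.00272131  0.036     ]
81.36097543074887
[ 0.457 -0.002  0.091]
offset [ 0.0434 -0.0265  0.1467] tool x [ 0.15   0.989 -0.   ] tool y [ 0.989 -0.15   0.002] z [ 0.002 -0.001 -1.   ] grasp [ 0.4764 -0.0487  0.2228]
spin -0.11
```

```bash
python3 -m handwheel '[{"offset":[0.03,-0.02,0.03],"spin":0,"grip":1},{"offset":[0.0435,-0.0265,0.08],"spin":0,"grip":1},{"offset":[0.0435,-0.0265,0.13],"spin":0,"grip":1},{"offset":[0.0435,-0.0265,0.147],"spin":0,"grip":1},{"offset":[0.0435,-0.0265,0.147],"spin":0,"grip":1},{"offset":[0.0435,-0.0265,0.147],"spin":0,"grip":0},{"offset":[0.0435,-0.0265,0.147],"spin":0,"grip":0},{"offset":[0.0435,-0.0265,0.147],"spin":0,"grip":0},{"offset":[0.0435,-0.0265,0.147],"spin":0,"grip":0},{"offset":[0.0435,-0.0265,0.147],"spin":0,"grip":0},{"offset":[0.0435,-0.0265,0.147],"spin":0,"grip":0},{"offset":[0.0435,-0.0265,0.147],"spin":0,"grip":0}]'
python3 -m handwheel '[{"offset":[0,0,-0.02],"spin":0,"grip":0},{"offset":[0,0,-0.06],"spin":0,"grip":0},{"offset":[0,0,-0.11],"spin":0,"grip":0},{"offset":[0,0,-0.15],"spin":0,"grip":0},{"offset":[0,0,-0.15],"spin":0,"grip":0}]'
python3 - <<'E'
from h import *
p,tp=shot("wrist"); save(p,"w22",None,1.5)
move_to([0.6352,-0.0505,0.225],5.4)
E
```

```text
time_s: 33.1
eef_pos: [0.4557, -0.0016, 0.2308]
eef_rot: [0.001, 0.758, 0.652, 0.001]
wrist_force: [-1.2, -0.3, 6.4]
opening: 0.336
time_s: 33.72
eef_pos: [0.4562, -0.0017, 0.3835]
eef_rot: [0.003, 0.758, 0.652, 0.002]
wrist_force: [0.5, -0.2, -1.1]
opening: 0.334
offset [-0.0214  0.1845  0.0022] tool x [ 0.15   0.989 -0.   ] tool y [ 0.989 -0.15   0.004] z [ 0.004 -0.001 -1.   ] grasp [ 0.456  -0.0016  0.2265]
spin -14.03
```

View pics/w22.png

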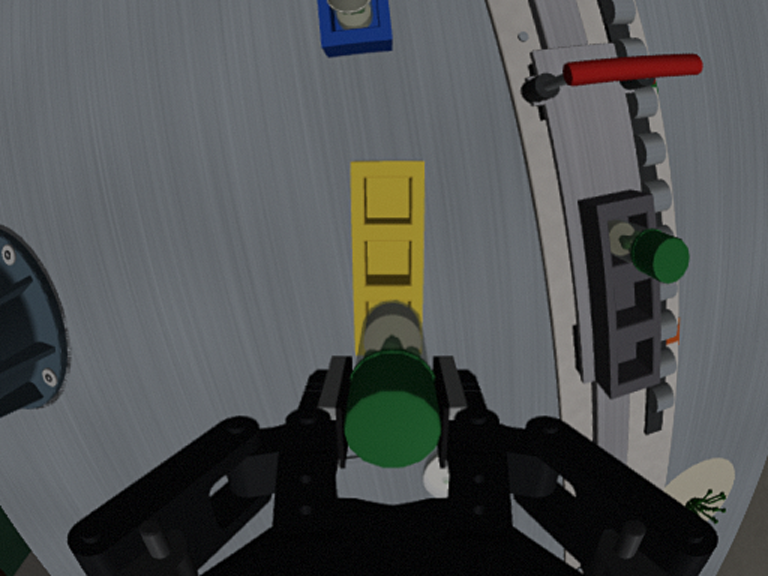

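```bash
python3 - <<'E'
from h import *
p,tp=shot("wrist"); save(p,"w22b",(210,220,320,320),5)
x=onz(p,np.array((393,422))/1.5,.2415,tp); g=tp[0]+tp[1][:,2]*GO; print(tp[1].T@(x-g))
E
python3 -m handwheel '[{"offset":[0,0.03,0],"spin":0,"grip":0},{"offset":[-0.01,0.08,0],"spin":-5,"grip":0},{"offset":[-0.022,0.13,0.002],"spin":-14,"grip":0},{"offset":[-0.022,0.175,0.002],"spin":-14,"grip":0},{"offset":[-0.022,0.185,0.002],"spin":-14,"grip":0},{"offset":[-0.022,0.185,0.002],"spin":-14,"grip":0},{"offset":[-0.022,0.185,0.002],"spin":-14,"grip":0},{"offset":[-0.022,0.185,0.002],"spin":-14,"grip":0}]'
python3 - <<'E'
from h import *
p,tp=shot("wrist"); save(p,"w23",(170,100,350,384),2.1); print(tp[0])
print(proj(p,[.6352,-.0505,.07],tp)); move_to([.6352,-.0505,.11],5.4)
E
```

```text
[ 0.00211356  0.00013835 -0.01499122]
time_s: 34.83
eef_pos: [0.634, -0.0505, 0.3779]
eef_rot: [-0.0, 0.673, 0.74, -0.0]
wrist_force: [-1.2, -0.7, -0.9]
opening: 0.334
[ 0.63397657 -0.05054512  0.37788014]
[262.95727903 184.2647739 ]
offset [0.     0.001  0.1134] tool x [-0.094  0.996 -0.   ] tool y [0.996 0.094 0.   ] z [ 0. -0. -1.] grasp [ 0.6342 -0.0506  0.2234]
spin -0.02
```

View pics/w23.png

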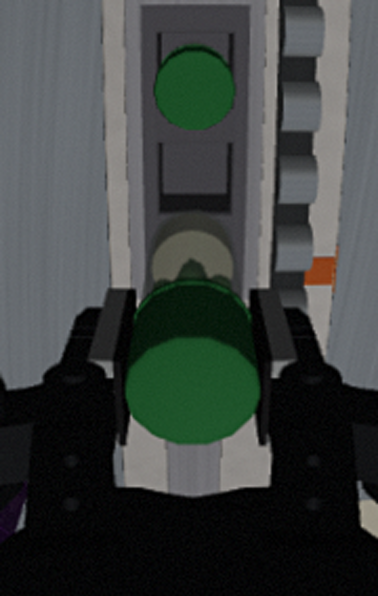

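View pics/w22b.png

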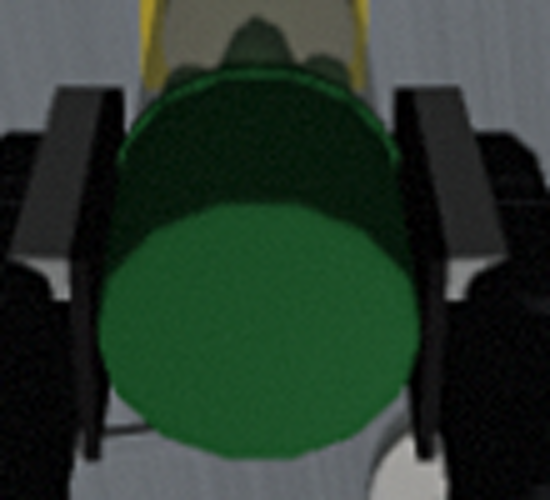

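```bash
python3 -m handwheel '[{"offset":[0,0.0005,0.02],"spin":0,"grip":0},{"offset":[0,0.0005,0.06],"spin":0,"grip":0},{"offset":[0,0.0005,0.085],"spin":0,"grip":0},{"offset":[0,0.0005,0.091],"spin":0,"grip":0},{"offset":[0,0.0005,0.091],"spin":0,"grip":0}]'
python3 - <<'E'
from h import *
p,tp=shot("wrist"); save(p,"w24",(180,100,350,384),2.1)
E
```

```text
time_s: 35.5
eef_pos: [0.6351, -0.0508, 0.2863]
eef_rot: [-0.0, 0.673, 0.739, -0.0]
wrist_force: [0.4, 0.5, -0.2]
opening: 0.337
```

View pics/w24.png

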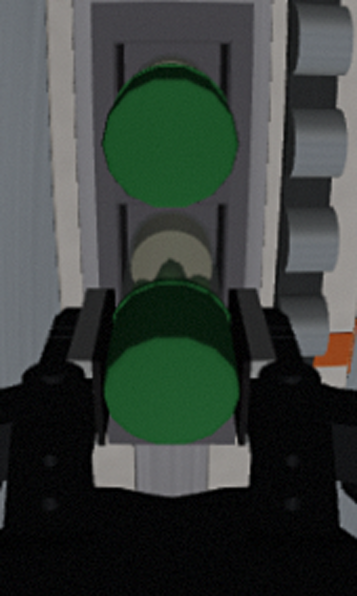

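```bash
python3 -m handwheel '[{"offset":[0,0,0.01],"spin":0,"grip":0},{"offset":[0,0,0.0205],"spin":0,"grip":0},{"offset":[0,0,0.0215],"spin":0,"grip":0}]'
python3 -m handwheel '[{"offset":[0,0,0],"spin":0,"grip":0.55},{"offset":[0,0,0],"spin":0,"grip":0.55},{"offset":[0,0,0],"spin":0,"grip":0.55},{"offset":[0,0,0],"spin":0,"grip":0.55},{"offset":[0,0,-0.03],"spin":0,"grip":0.55},{"offset":[0,0,-0.08],"spin":0,"grip":0.7},{"offset":[0,0,-0.13],"spin":0,"grip":1},{"offset":[0.05,-0.05,-0.17],"spin":5,"grip":1},{"offset":[0.10,-0.11,-0.20],"spin":5,"grip":1},{"offset":[0.12,-0.13,-0.20],"spin":5,"grip":1},{"offset":[0.12,-0.13,-0.20],"spin":5,"grip":1},{"offset":[0.12,-0.13,-0.20],"spin":5,"grip":1}]'
python3 - <<'E'
from h import *
p,tp=shot("wrist"); save(p,"w25",None,1.5); print(tp[0])
s,_=shot("side"); save(s,"s25",(120,60,380,384),1.8)
s,_=shot("scene"); save(s,"sc25",(60,150,420,330),2.1)
E
```

```text
time_s: 35.92
eef_pos: [0.6353, -0.0509, 0.2648]
eef_rot: [-0.0, 0.673, 0.739, -0.0]
wrist_force: [-1.0, 0.1, 2.8]
opening: 0.338
time_s: 37.42
eef_pos: [0.4946, 0.0566, 0.4657]
eef_rot: [0.001, 0.705, 0.71, 0.0]
wrist_force: [-0.1, -0.2, 0.2]
opening: 1.001
[0.49462316 0.0565648  0.46568001]
```

View pics/w25.png

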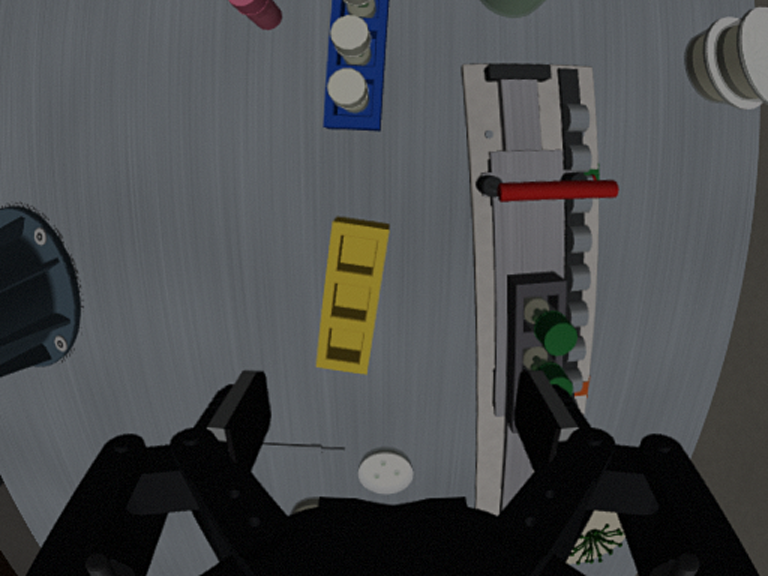

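View pics/s25.png

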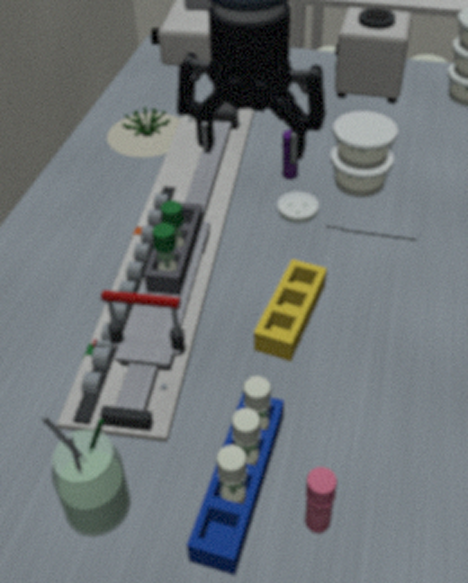

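View pics/sc25.png

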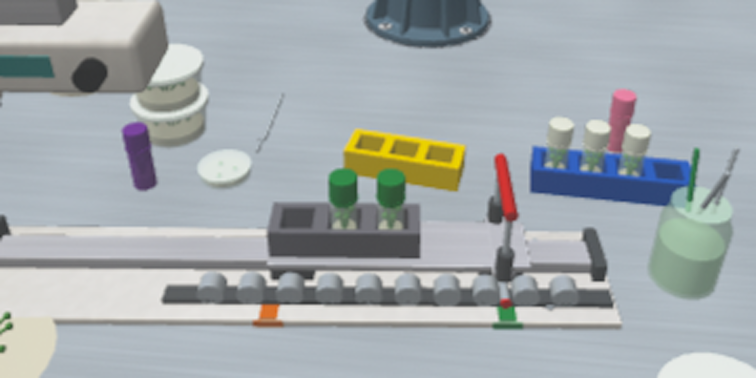

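All three white-capped vials stand in the blue rack, both greens stand in the carriage and the yellow rack is empty. Next I turn back to the bar.

```bash
python3 - <<'E'
from h import *
move_to([0.619,0.1146,0.22],-84.6)
E
```

```text
offset [0.0583 0.1241 0.0898] tool x [-0.005  1.    -0.   ] tool y [ 1.     0.005 -0.001] z [-0.001 -0.    -1.   ] grasp [0.4953 0.0557 0.3099]
spin 84.91
```

```bash
python3 -m handwheel '[{"offset":[0.01,0.02,0],"spin":10,"grip":1},{"offset":[0.058,0.124,0.05],"spin":84.9,"grip":1},{"offset":[0.058,0.124,0.05],"spin":84.9,"grip":1},{"offset":[0.058,0.124,0.05],"spin":84.9,"grip":1},{"offset":[0.058,0.124,0.05],"spin":84.9,"grip":1},{"offset":[0.058,0.124,0.05],"spin":84.9,"grip":1},{"offset":[0.058,0.124,0.05],"spin":84.9,"grip":1},{"offset":[0.058,0.124,0.07],"spin":84.9,"grip":1},{"offset":[0.058,0.124,0.09],"spin":84.9,"grip":1},{"offset":[0.058,0.124,0.09],"spin":84.9,"grip":1},{"offset":[0.058,0.124,0.09],"spin":84.9,"grip":1}]'
python3 - <<'E'
from h import *
p,tp=shot("wrist"); save(p,"w26",None,1.5); print(tp[0])
move_to([0.619,0.1146,0.115],-84.6)
E
```

```text
time_s: 38.95
eef_pos: [0.6186, 0.115, 0.3751]
eef_rot: [0.0, 0.999, 0.049, -0.0]
wrist_force: [-0.0, -0.1, 0.6]
opening: 0.997
[0.61860823 0.11501487 0.37514536]
offset [0.     0.0005 0.1061] tool x [0.995 0.097 0.001] tool y [ 0.097 -0.995  0.   ] z [ 0.001  0.    -1.   ] grasp [0.6188 0.1151 0.2211]
spin 0.15
```

View pics/w26.png

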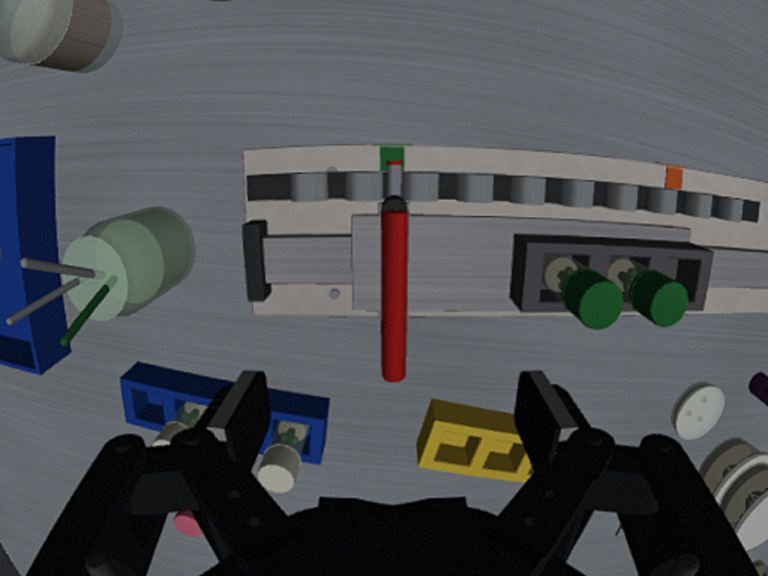

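```bash
python3 -m handwheel '[{"offset":[0,0.0015,0.06],"spin":0,"grip":1},{"offset":[0,0.0015,0.106],"spin":0,"grip":1},{"offset":[0,0.0015,0.106],"spin":0,"grip":1},{"offset":[0,0.0015,0.106],"spin":0,"grip":0},{"offset":[0,0.0015,0.106],"spin":0,"grip":0},{"offset":[0,0.0015,0.106],"spin":0,"grip":0},{"offset":[0,0.0015,0.106],"spin":0,"grip":0},{"offset":[0,0.0015,0.106],"spin":0,"grip":0},{"offset":[0,0.0015,0.106],"spin":0,"grip":0},{"offset":[0,0.0015,0.106],"spin":0,"grip":0},{"offset":[0,0.0015,0.106],"spin":0,"grip":0}]'
python3 -m handwheel '[{"offset":[0,0,-0.012],"spin":0,"grip":0},{"offset":[0,0,-0.024],"spin":0,"grip":0},{"offset":[0,0,-0.025],"spin":0,"grip":0},{"offset":[0,0,-0.025],"spin":0,"grip":0}]'
python3 - <<'E'
from h import *
p,tp=shot("wrist"); save(p,"w27",(100,60,420,384),2); print(tp[0])
E
```

```text
time_s: 40.38
eef_pos: [0.6188, 0.114, 0.2704]
eef_rot: [-0.0, 0.999, 0.048, 0.001]
wrist_force: [-1.7, 2.5, 5.5]
opening: 0.142
time_s: 40.88
eef_pos: [0.6186, 0.1137, 0.2934]
eef_rot: [-0.0, 0.999, 0.048, 0.001]
wrist_force: [6.7, 0.5, -6.8]
opening: 0.137
[0.61862568 0.11374751 0.29343706]
```

View pics/w27.png

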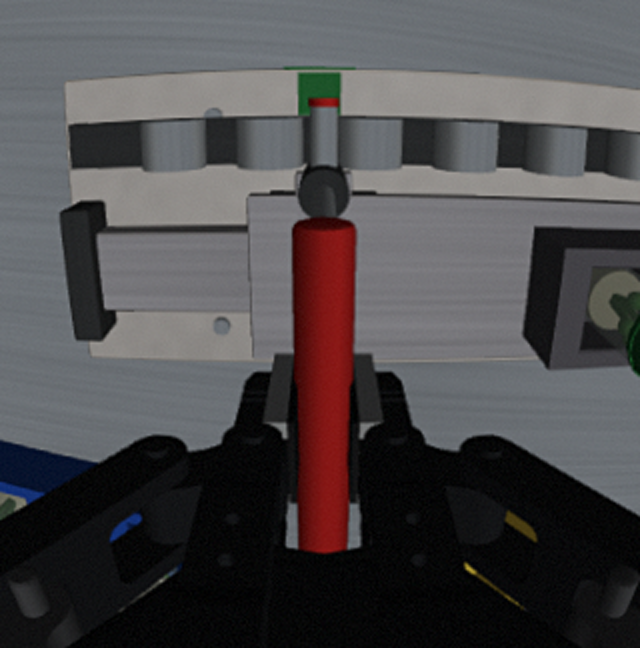

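```bash
python3 -m handwheel '[{"offset":[0,0.008,0],"spin":0,"grip":0},{"offset":[0,0.024,0],"spin":0,"grip":0},{"offset":[0,0.042,0],"spin":0,"grip":0},{"offset":[0,0.06,0],"spin":0,"grip":0},{"offset":[0,0.08,0],"spin":0,"grip":0},{"offset":[0,0.10,0],"spin":0,"grip":0},{"offset":[0,0.115,0],"spin":0,"grip":0},{"offset":[0,0.12,0],"spin":0,"grip":0},{"offset":[0,0.12,0],"spin":0,"grip":0}]'
python3 - <<'E'
from h import *
p,tp=shot("wrist"); save(p,"w28",(100,60,420,384),2); move_to([0.6418,-0.1243,0.139])
E
```

```text
time_s: 42.05
eef_pos: [0.6299, -0.0064, 0.293]
eef_rot: [-0.0, 0.999, 0.047, -0.0]
wrist_force: [5.1, 0.2, -6.5]
opening: 0.137
offset [ 0.0007  0.1187 -0.0007] tool x [ 0.996  0.095 -0.   ] tool y [ 0.095 -0.996 -0.   ] z [-0.  0. -1.] grasp [ 0.6299 -0.0062  0.1383]
```

View pics/w28.png

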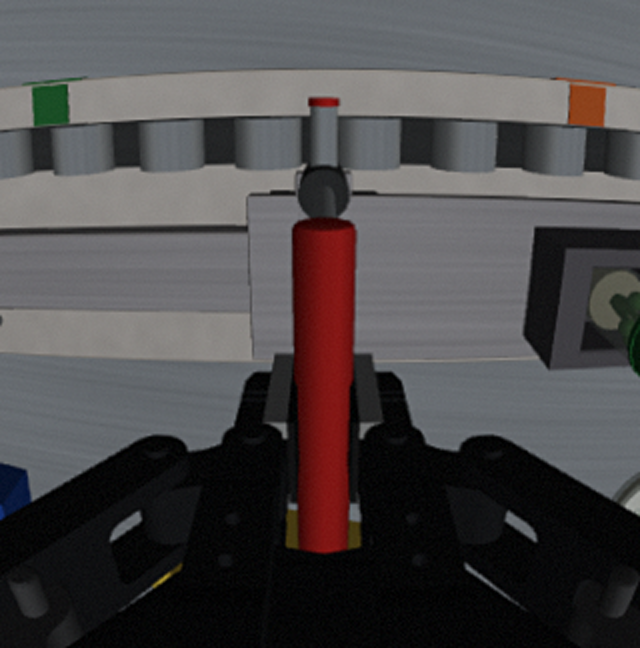

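The bar is still held up and the carriage is midway. Next I slide the remaining 119 mm.

```bash
python3 -m handwheel '[{"offset":[0,0.008,0],"spin":0,"grip":0},{"offset":[0,0.024,0],"spin":0,"grip":0},{"offset":[0,0.042,0],"spin":0,"grip":0},{"offset":[0,0.06,0],"spin":0,"grip":0},{"offset":[0,0.08,0],"spin":0,"grip":0},{"offset":[0,0.10,0],"spin":0,"grip":0},{"offset":[0,0.114,0],"spin":0,"grip":0},{"offset":[0,0.119,0],"spin":0,"grip":0},{"offset":[0,0.119,0],"spin":0,"grip":0},{"offset":[0,0.119,0],"spin":0,"grip":0}]'
python3 - <<'E'
from h import *
p,tp=shot("wrist"); save(p,"w29",(100,60,420,384),2); move_to([0.6418,-0.1243,0.139])
E
```

```text
time_s: 43.35
eef_pos: [0.641, -0.1238, 0.294]
eef_rot: [-0.0, 0.999, 0.048, -0.0]
wrist_force: [1.4, -0.4, -6.5]
opening: 0.14
offset [0.0009 0.0007 0.0003] tool x [ 0.995  0.096 -0.001] tool y [ 0.096 -0.995 -0.   ] z [-0.001  0.    -1.   ] grasp [ 0.6409 -0.1237  0.1393]
```

View pics/w29.png

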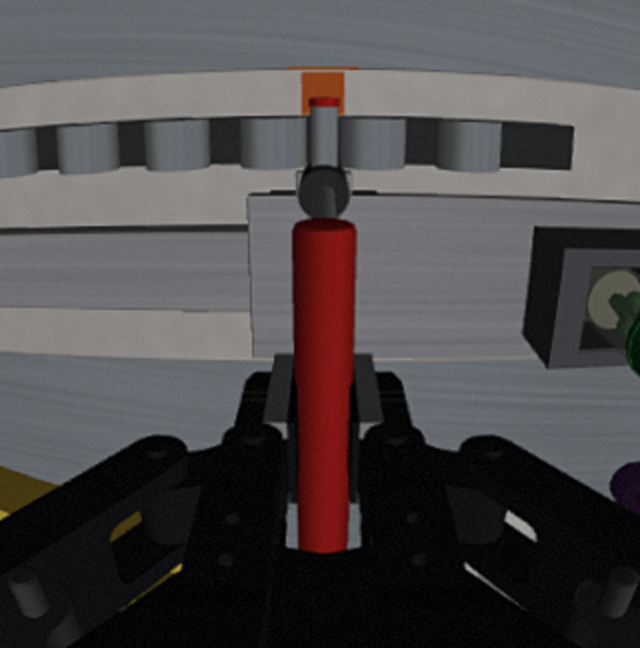

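The pin lines up with the orange mark. Next I lower the bar, let go and back off.

```bash
python3 -m handwheel '[{"offset":[0,0,0.012],"spin":0,"grip":0},{"offset":[0,0,0.024],"spin":0,"grip":0},{"offset":[0,0,0.024],"spin":0,"grip":0},{"offset":[0,0,0.024],"spin":0,"grip":0.4},{"offset":[0,0,0.024],"spin":0,"grip":1},{"offset":[0,0,0.024],"spin":0,"grip":1},{"offset":[0,0,0.024],"spin":0,"grip":1},{"offset":[0,0,0.024],"spin":0,"grip":1},{"offset":[0,0,-0.02],"spin":0,"grip":1},{"offset":[0,0,-0.07],"spin":0,"grip":1},{"offset":[-0.02,-0.02,-0.10],"spin":0,"grip":1},{"offset":[-0.06,-0.05,-0.12],"spin":0,"grip":1},{"offset":[-0.10,-0.06,-0.12],"spin":0,"grip":1},{"offset":[-0.10,-0.06,-0.12],"spin":0,"grip":1},{"offset":[-0.10,-0.06,-0.12],"spin":0,"grip":1}]'
python3 - <<'E'
from h import *
p,tp=shot("wrist"); save(p,"w30",None,1.5); print(tp[0])
s,_=shot("side"); save(s,"s30",(120,60,380,384),1.8)
s,_=shot("scene"); save(s,"sc30",(0,130,420,330),1.9)
E
```

```text
time_s: 45.28
eef_pos: [0.5364, -0.0742, 0.4147]
eef_rot: [0.0, 0.999, 0.048, 0.001]
wrist_force: [-0.8, -0.6, 0.0]
opening: 0.999
[ 0.53643813 -0.07421008  0.41468177]
```

View pics/w30.png

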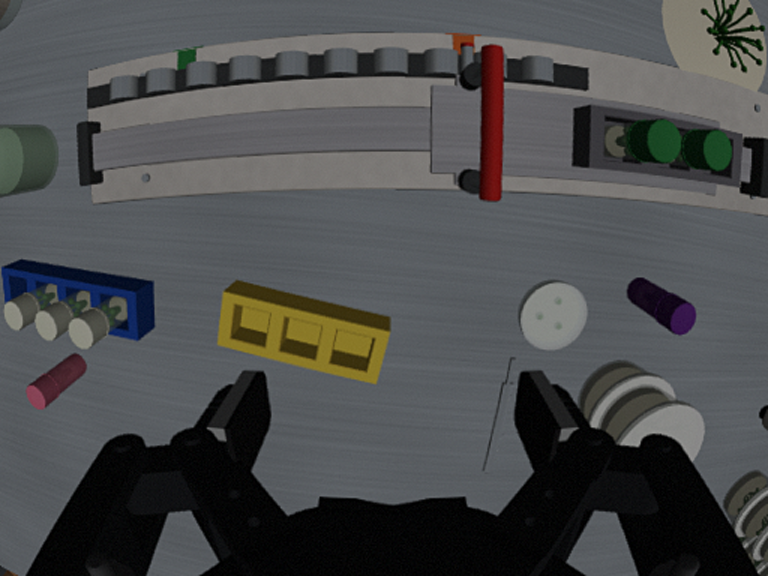

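View pics/s30.png

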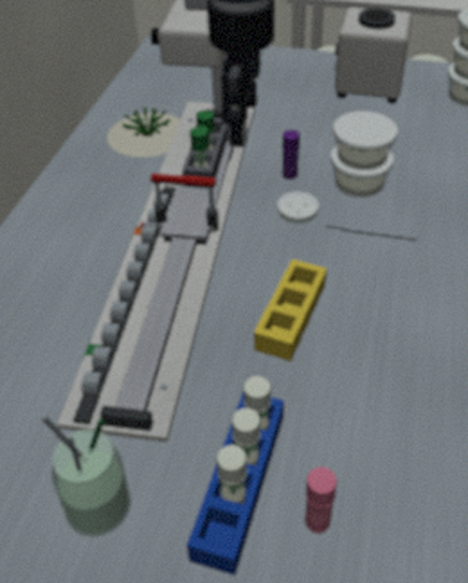

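View pics/sc30.png

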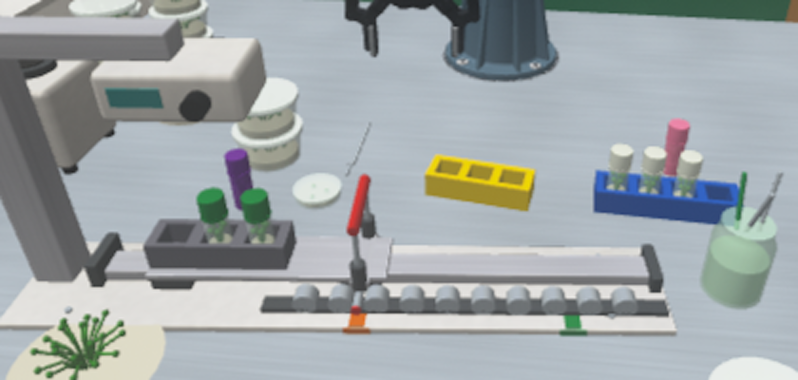

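The bar looks down in the orange notch with the pin at crop (356,311). I compare it numerically with the start picture before handing in.

```bash
python3 - <<'E'
from h import *
def red(im):
    b,g,r=[im[...,i].astype(int) for i in range(3)]
    m=(r>110)&(g<60)&(b<60); m[:,:150]=0; m[:,250:]=0
    ys,xs=np.nonzero(m); a=ys<272; return xs[a].mean(),ys[a].mean(),a.sum(),xs[~a].mean() if (~a).any() else None,ys[~a].mean() if (~a).any() else None
a=cv2.imread("pics/scene0.png"); p=cams.camera("scene"); b=cv2.cvtColor(p["color"],cv2.COLOR_RGB2BGR)
print(red(a)); print(red(b))
d=np.hstack([cv2.resize(x[215:310,155:225],None,fx=5,fy=5,interpolation=cv2.INTER_CUBIC) for x in (a,b)]); cv2.imwrite("pics/cmp.png",d)
E
```

```text
(np.float64(189.05882352941177), np.float64(238.4558823529412), np.int64(136), np.float64(187.5), np.float64(293.2))
(np.float64(188.53383458646616), np.float64(238.3684210526316), np.int64(133), np.float64(187.11111111111111), np.float64(293.1111111111111))
```

View pics/cmp.png

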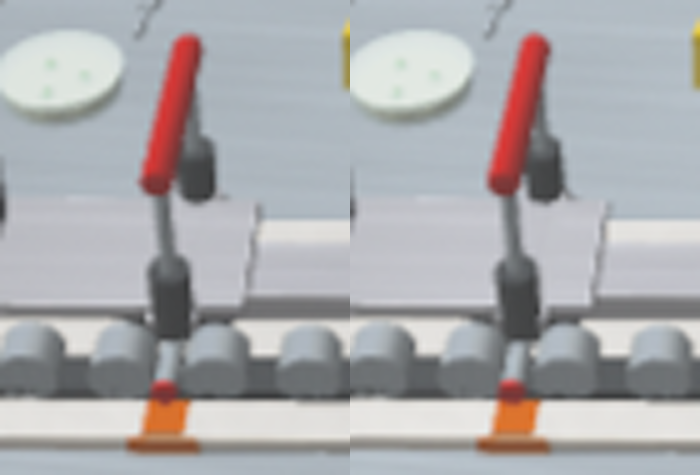

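The bar now and at the start match to within 0.6 px, so it is fully down and caught.

```bash
python3 - <<'E'
from h import *
print(ctrl.hand_in()); print(ctrl.get_obs()["time_s"])
E
```

```text
the job is handed in; nothing more can be done
None
the job is handed in; nothing more can be done
```

The job is done and handed in; the robot's clock read about 45 s after the last move. Handing in gave no verdict.

- **What I did:**
  - I drew the carriage out by its bar and let it drop into the green notch.
  - The two white-capped vials from the carriage went into the third and fourth blue-rack holes, counted from the tool-jar end.
  - Both green-capped vials now stand in the carriage's outer and middle pockets.
  - I slid the carriage back the same way and let the bar into the orange notch.
- **Last checks:**
  - In the last pictures all the vials stand upright and the yellow rack is empty.
  - The filed vial and the other things on the bench looked unmoved. I judged that by eye and did not measure each one.
  - The bar and its pin matched the start picture to within 0.6 px (about 1–2 mm), so the bar is fully down in the orange notch.
- **Failed or disagreeing:**
  - No check failed.
  - The first position readings from the cameras differed by up to 7 mm. I settled that with close wrist-camera pictures before each grasp and placing.

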